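# Set the tilt table with gauge blocks and load the friction sleds

## Robot

A 7-joint arm with a two-finger parallel gripper is mounted at the origin on a cart in front of the work surface, level with it; the furniture and walls round the work are solid. World frame = base frame: x ahead of the robot, y to its left, z up, the work surface at z = 0. Lengths are in m, angles in degrees, forces in N, time in s.
With the tool pointing down it reaches from about 0.4 to 0.925 m from the base axis. Payload 5.6 kg.
Tool frame: the origin (TCP) lies on the centre line of the jaws, within the pads' length; the fingertips stand manip.tcp_to_tips ahead of it and the grasp point (between the pads) lies 8 mm behind it (manip.tcp_to_tips is the distance from the TCP to the fingertips, in m); z points along the fingers, y is the line along which they close (so a half turn about z gives the same grasp; the last joint's range is limited). The gripper opens to 85 mm and grips with 20 to 120 N. Pads are 22 mm wide; open, the fingers measure 114 mm over their backs; the gripper's body (76 mm by 85 mm) begins 54 mm behind the grasp point. The pads swing forward as they close: fully open they stand 13 mm farther back than shut.
Start: joints at [-65.546, 26.786, -0.665, 91.828, 0.344, 61.387, -3.226], TCP at [0.294, 0.58, 0.242] pointing down, gripper open.
Joint ranges: [-144.91, 144.91], [-17.63, 115.5], [-89.93, 88.59], [15.96, 139.68], [-74.01, 254.01], [8.47, 105.57], [-167.45, 167.45]. Speed limits (degrees/s): [147.25, 147.25, 180, 180, 180, 180, 180].

## Interface

Orientations are given as a 3x3 rotation matrix whose columns are the frame's x, y, z axes.
In Python, from workcell import manip gives the robot as it stands.
- The arm moves only by the shell command python3 -m pendant FILE, which reads ROWS from the file FILE. ROWS is a JSON list that holds a single list of rows (three levels of brackets), with 1 to 5 rows, each of 5 numbers: the finger opening in m, then dx, dy, dz in normalised numbers (1 is 0.6 m), then a turn about the tool's z in parts of the range, where 1.0 means 60 degrees; each row shifts and turns the commanded pose from where the row before left it, along the tool's axes as they then stand; what a row does not reach is not made up. A row lasts 1/10 s, in which the tool goes at most 0.05 m and 8.59 degrees, less where a joint would pass 70% of its speed; a pose out of reach is approached as far as the arm can. The fingers move at their own pace and stop on an object; the grip force is fixed at half the most. Time passes only in rows, so rows that do not move let the fingers close. It prints the time, the measured TCP pose, the force, the opening and the grip force at its end. Shift and turn numbers lie between -1 and 1, and a call with a number outside is refused. Input that does not fit is refused with a message, and nothing moves.
- manip.state(): the state, without advancing time (a new reading comes with each control period).
- manip.get_image(name): name is "side" or "top"; returns a dict with "image" (400x640x3 uint8, red, green, blue), "K" (3x3 intrinsics, pixels), "rvec" (rotation vector, rad) and "tvec" (3), from world to camera coordinates, as OpenCV has them. Camera axes: x right, y down, z forward; pixel columns grow to the right and rows downward; lengths in m; the calibration is good to about 2 mm. A picture is of the moment at which its call begins. There is no depth.
- manip.job_done(): hands the job in; it is judged then, once.
Trained networks look in a picture, given as the dict that the camera call returned (one of the last four; its "shot" number tells which), for a name from the list of things; names that differ only in an ending like _2 or _b are one class to them, and where a whole thing is asked for, a point or a joint stands for the part that bears it (a point fixed in the world has none). Each returns a list of dicts, best first, with "p" (0 to 1); they miss things now and then, are a little off and sometimes report something else, mostly with a low value. They report only what shows in the picture. A call takes as long as a camera call.
- manip.find_in(target, picture): "box" ([centre column, centre row, width, height] in pixels, round what is visible of it).
The state is a dict: "time_s": time; "q": joint angles; "joint_vel": joint speeds; "effort": joint torques, N m; "tool_pos": TCP position; "orientation": TCP orientation; "force": force on the tool from outside, world axes, zero at the start; "moment": the same for the moment, N m; "gripper_width": finger opening in m; "gripper_force": force on a finger pad.
Only numpy, scipy, OpenCV 4.12 (cv2) and the standard library are available. Lean on these libraries where they do the work, as an engineer would, in place of code of your own. Each camera call takes 0.05 s, during which the arm holds its last target. There are 200 camera calls.

## Task

Set up the tilt table for a friction test: tip its plate right back by the red handle until it rests against its stop, stack the two gauge blocks centred and square on the brass pad between the rails with the larger below, and lower the plate so that its roller rests on the stack. Then lift every test sled off its hook and stand it on the tilted plate, sole down and up against the stop bar at the low end. Leave the cork and the bottle alone; if something gets knocked out of place, put it right.

Things in the scene. Friction and masses are not known exactly. Their poses are not given: they have to be found in the camera images.
- tilt_base: Small sine plate (tilt table) fixed on the bench: dark steel base 170 x 190 x 22 mm with an aluminium plate hinged on it. Origin: centre of the base's underside. x points to the hinge end (away from the robot), y along the hinge axis, z up. The hinge axis is at x = +65, z = 32 mm. The base reaches x = -80 to +90 mm; bearing blocks at y = +-89 mm, 44 mm high.
- tilt_plate (a joint): Plate angle above level, rad: 0 flat (roller on the bare pad), grows as the free end rises; 1.7 tipped right back on its stop, where its own weight keeps it (over balance from about 1.4). Nearly free hinge with light damping, plate 0.5 kg: below 1.4 it sinks back when let go. With both blocks (35 mm) under the roller it rests at asin(35/120) = 0.296.
- handle (a point): Centre of the red round handle bar at the plate's free end: 36 mm long along y (the hinge axis), 14 mm diameter, on a 10 mm wide neck, 168 mm from the hinge axis, 35 mm beyond the plate's edge. 44 mm above the bench when flat. Pinch its two end faces from above; it then turns between the pads as the plate swings. Axes as plate_stop.
- gauge_pad (a point): Centre of the brass pad (40 x 54 mm, long side along y), flush with the base's top, 22 mm above the bench; axes parallel to the base's. Two guide rails 8 mm high and 130 mm long run along y in front of and behind it, 42 mm apart (inner faces at x = -21 and +21), so a block there must be gripped across y and sit with its 32 mm side along x.
- plate_stop (a point): On the plate: middle of the foot of the steel stop bar's face (bar 9 mm high, full width). Axes turn with the plate: x from free end to hinge end, y along the hinge, z normal to the top face, which is the plane z = 0, 166 mm wide, from x = -121 (free end) to 0. Hinge axis: x = +12, z = -18 mm. Plate 12 mm thick; roller under the free end, radius 10 mm, axis at x = -108, z = -18.
- block_large: Larger ground steel gauge block, 32 x 40 x 20 mm (x, y, z), 0.11 kg, loose, lying flat on the bench. Origin: centre of its underside.
- block_small: Smaller ground steel gauge block, 24 x 30 x 15 mm (x, y, z), 0.065 kg, loose, lying flat on the bench. Origin: centre of its underside.
- hook_rack: Rack fixed on the bench: base 66 x 160 x 10 mm, crossbar with top at 113 mm, three hooks. Origin: on the bench under the line of the hanging sleds; x points away from the robot, the crossbar is at x = +21 to +31 mm, z up.
- hook_1 (a point): Point on top of the first hook's bar where a sled hangs, 108.5 mm above the bench; axes as the rack's. The hook: round bar of 7 mm diameter from the crossbar towards -x, with an upturned tip at x = -20 to -28 mm of the rack that ends 10 mm above the top of the bar. Hooks are 64 mm apart along y.
- hook_2 (a point): The same on the middle hook.
- hook_3 (a point): The same on the third hook.
- sled_cork: Cork-soled test sled, 45 mm high, 0.09 kg. Foot 24 x 30 x 12 mm; above it two legs (12 x 4 mm, flush with the foot, 30 mm across y) and a 5 mm top bar. Window 22 mm wide, z = 12 to 40 mm, open along x: the hook goes through, axes about as the rack's. Origin: centre of sole. Grip across y. To free: raise 13 to 18 mm, move 45 mm along the rack's -x. May be absent.
- sled_black: The same, with a black rubber sole and frame. May be absent.
- sled_wood: The same, with a brown wooden sole and frame. May be absent.
- cork_1: Cork stopper, 25 mm diameter, 38 mm high, standing near the table; a bystander. Origin: centre of its underside.
- drop_bottle: Brown dropper bottle, 38 mm diameter, 82 mm high; a bystander. Origin: centre of its underside.

How it is judged (in metres and radians):
On the way, in this order (a step that is already met when the one before it is completed fails the run):
1. the plate is tipped right back (value of joint tilt_plate above 1.5 rad), for 0.2 s.
2. with the plate tipped back, the larger block lies flat on the brass pad and the smaller one flat on it, centred within 9 mm and square within 17 degrees (value of joint tilt_plate above 1.4 rad and horizontal distance between each of block_large, block_small and gauge_pad below 0.009 m and z of block_large in the frame of gauge_pad below 0.003 m and z of block_small in the frame of gauge_pad between 0.017 and 0.023 m and angle between each of block_large, block_small's own z axis and vertical below 0.06 rad and contact force between the fingers and block_small below 0.1 N and contact force between the fingers and block_large below 0.1 N and angle between the x axis of each of block_large, block_small and the x axis of gauge_pad, either way round below 0.3 rad), for 0.2 s.
3. the plate is lowered and rests with its roller on the stack (0.296 rad, within 0.02) (value of joint tilt_plate between 0.276 and 0.316 rad and contact force between tilt_base and block_small above 0.3 N and contact force between the fingers and tilt_base below 0.1 N), for 0.3 s.
At the end, for the whole second after the job is handed in: Plate at 0.296 rad (within 0.02), roller on the stack; larger block flat on the pad, smaller on it, both within 9 mm of its centre and 17 deg of square; every sled present at rest on the plate, sole flat, within 7 mm of the stop bar, turned under 17 deg (value of joint tilt_plate between 0.276 and 0.316 rad and contact force between tilt_base and block_small above 0.3 N and horizontal distance between each of block_large, block_small and gauge_pad below 0.009 m and z of block_large in the frame of gauge_pad between -0.003 and 0.003 m and angle between the x axis of each of block_large, block_small and the x axis of gauge_pad, either way round below 0.3 rad and angle between each of block_large, block_small's own z axis and vertical below 0.06 rad and z of block_small in the frame of gauge_pad between 0.017 and 0.023 m and x of sled_cork in the frame of plate_stop between -0.019 and -0.009 m and z of sled_cork in the frame of plate_stop between -0.004 and 0.004 m and y of sled_cork in the frame of plate_stop between -0.078 and 0.078 m and angle between the z axis of each of sled_cork, sled_black, sled_wood and the z axis of plate_stop, either way round below 0.08 rad and angle between the x axis of each of sled_cork, sled_black, sled_wood and the x axis of plate_stop, either way round below 0.3 rad and angle between each of sled_cork, sled_black, sled_wood's own z axis and vertical below 0.6 rad and linear speed of each of sled_cork, sled_black, sled_wood below 0.02 m/s and x of sled_black in the frame of plate_stop between -0.019 and -0.009 m and z of sled_black in the frame of plate_stop between -0.004 and 0.004 m and y of sled_black in the frame of plate_stop between -0.078 and 0.078 m and x of sled_wood in the frame of plate_stop between -0.019 and -0.009 m and z of sled_wood in the frame of plate_stop between -0.004 and 0.004 m and y of sled_wood in the frame of plate_stop between -0.078 and 0.078 m); the robot touches nothing.
It fails at once if the cork is disturbed (moved more than 25 mm or tipped) (distance of cork_1 from where it was at the start of the episode above 0.025 m or angle between cork_1's own z axis and vertical above 0.5 rad).
It fails at once if the bottle is disturbed (moved more than 25 mm or tipped) (distance of drop_bottle from where it was at the start of the episode above 0.025 m or angle between drop_bottle's own z axis and vertical above 0.5 rad).
Of sled_cork, sled_black, sled_wood only 2 to 3 are there at a start; the rules pass over those that are not, and their reading is None.
At some moment in a run one of block_large may be knocked a few centimetres aside while the robot is not near it.
It also fails if it takes over 210 s, if anything falls off the work surface, if the arm or the gripper's body presses on something with over 40 N, if the wrist force passes 120 N, or if a joint passes its speed limit or range.

## Working session

There is one attempt and no reset: what is moved stays moved. The work goes in short steps, Python scripts to look and compute and a shell command to move; the robot and the scene stay as the last step left them, time stands still between calls to the robot, and variables do not carry over. Pictures are saved under pics/ and viewed, at most 14 in all, crops included, and the job is handed in when it is done.

```bash
ls; mkdir -p pics; cat > h.py <<'E'
from workcell import manip
import numpy as np, cv2
def shot(n):
    return manip.get_image(n)
def save(p,f,crop=None,s=1):
    im=p["image"][:,:,::-1]
    if crop: im=im[crop[1]:crop[3],crop[0]:crop[2]]
    cv2.imwrite("pics/"+f,cv2.resize(im,None,fx=s,fy=s,interpolation=cv2.INTER_CUBIC))
def ray(p,u,v):
    R=cv2.Rodrigues(np.array(p["rvec"],float))[0];t=np.array(p["tvec"],float).ravel()
    d=R.T@np.linalg.inv(np.array(p["K"]))@np.array([u,v,1.]);return -R.T@t,d
def at(p,u,v,z):
    c,d=ray(p,u,v);return c+d*(z-c[2])/d[2]
def proj(p,X):
    return cv2.projectPoints(np.array(X,float).reshape(-1,1,3),np.array(p["rvec"],float),np.array(p["tvec"],float),np.array(p["K"],float),None)[0].reshape(-1,2)
def tri(p1,a,p2,b):
    c1,d1=ray(p1,*a);c2,d2=ray(p2,*b);d1/=np.linalg.norm(d1);d2/=np.linalg.norm(d2)
    s=np.linalg.lstsq(np.c_[d1,-d2],c2-c1,rcond=None)[0];x=c1+s[0]*d1;y=c2+s[1]*d2
    return (x+y)/2,np.linalg.norm(x-y)
E
python3 - <<'E'
from h import *
np.set_printoptions(precision=4,suppress=True)
s=manip.state();print(s["tool_pos"],s["orientation"],manip.tcp_to_tips,s["gripper_width"])
for n in("top","side"):
    p=shot(n);save(p,n+"0.png");print(n,ray(p,320,200))
    for t in "tilt_base tilt_plate handle block_large block_small hook_rack sled_cork sled_black sled_wood cork_1 drop_bottle".split():
        print(t,[(np.round(d["box"],1).tolist(),round(d["p"],2)) for d in manip.find_in(t,p)[:3]])
E
```

```text
pics
[0.2941 0.5791 0.2413] [[-0.8916  0.4528 -0.0007]
 [ 0.4528  0.8916 -0.0017]
 [-0.0001 -0.0018 -1.    ]] 0.011 0.08530481443521325
top (array([0.4785, 0.0951, 1.2942]), array([ 0.0611,  0.0218, -0.9979]))
tilt_base [([241.6, 215.2, 87.5, 89.7], 0.74)]
tilt_plate [([242.7, 213.4, 76.4, 73.6], 0.66), ([197.7, 223.9, 12.2, 12.5], 0.55), ([347.4, 230.2, 53.9, 30.8], 0.33)]
handle [([240.9, 214.6, 79.1, 72.1], 0.73)]
block_large [([253.4, 156.9, 17.5, 10.6], 0.59), ([411.1, 249.1, 12.5, 13.1], 0.57), ([241.5, 214.8, 77.6, 75.3], 0.44)]
block_small [([454.6, 247.4, 11.3, 11.2], 0.45)]
hook_rack [([348.2, 231.1, 62.1, 25.6], 0.82)]
sled_cork [([350.1, 228.6, 61.0, 25.9], 0.63), ([370.8, 227.3, 7.7, 7.6], 0.51)]
sled_black [([349.9, 228.8, 9.9, 11.8], 0.5), ([348.1, 229.0, 57.1, 26.6], 0.22)]
sled_wood [([345.0, 229.7, 59.3, 24.7], 0.44)]
cork_1 []
drop_bottle [([455.1, 249.8, 12.7, 10.2], 0.66), ([254.0, 156.9, 11.8, 12.7], 0.62)]
side (array([ 0.2945, -0.9585,  0.7357]), array([ 0.1929,  0.8395, -0.5081]))
tilt_base [([299.6, 182.6, 77.2, 44.3], 0.84)]
tilt_plate [([295.9, 175.7, 68.9, 36.7], 0.86)]
handle [([296.8, 177.3, 62.9, 37.3], 0.59)]
block_large [([292.7, 285.4, 13.0, 21.1], 0.51)]
block_small [([296.9, 175.1, 61.2, 40.4], 0.52), ([304.9, 328.1, 13.5, 12.5], 0.45)]
hook_rack [([303.9, 225.6, 38.6, 71.2], 0.64), ([304.9, 328.2, 17.9, 16.5], 0.59)]
sled_cork [([309.0, 226.5, 8.6, 18.8], 0.58)]
sled_black [([303.1, 213.5, 12.5, 13.6], 0.64)]
sled_wood []
cork_1 [([279.8, 165.2, 4.8, 4.6], 0.54)]
drop_bottle [([350.4, 177.5, 15.1, 26.2], 0.7)]
```

```bash
python3 - <<'E'
from h import *
p=shot("top");save(p,"t1.png",(180,130,490,290),2.55)
p=shot("side");save(p,"s1.png",(220,130,400,350),2.7)
E
```

```text
(no output)
```

View pics/t1.png

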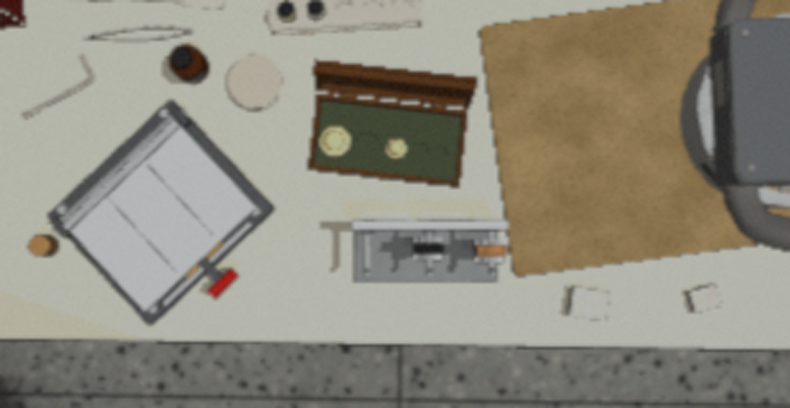

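View pics/s1.png

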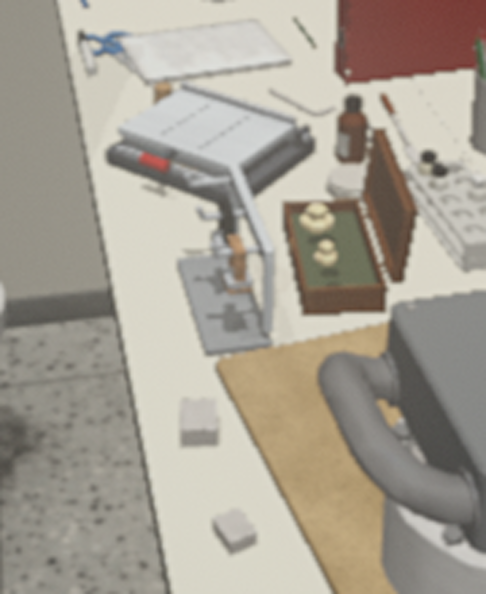

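```bash
python3 - <<'E'
from h import *
np.set_printoptions(precision=4,suppress=True)
P={n:shot(n) for n in("top","side")}
t=P["top"];f=lambda a:(a[0]/2.55+180,a[1]/2.55+130)
for nm,a,z in[("topc",(172,102),.022),("rightc",(273,208),.022),("botc",(150,322),.022),("leftc",(50,215),.022),("handle",(220,283),.051),("cork",(42,245),.038),("bottle",(187,62),.082),("rackTL",(352,222),.113),("rackTR",(508,222),.113),("rackBL",(354,282),.01),("rackBR",(497,282),.01),("large",(590,303),.02),("small",(705,298),.015),("black",(430,248),.118),("brown",(490,250),.118),("edge1",(0,340),0),("edge2",(790,349),0)]:
    print(nm,at(t,*f(a),z))
for n,p in P.items():
    h=p["image"].astype(int);m=((h[...,0]>130)&(h[...,1]<70)&(h[...,2]<70)).astype(np.uint8)
    k,l,st,c=cv2.connectedComponentsWithStats(m)
    print(n,[(st[i],c[i]) for i in range(1,k) if st[i][4]>8])
    # brown/white blobs
for n,z in (("top",1),("side",1)):
    R=cv2.Rodrigues(np.array(P[n]["rvec"]))[0];print(n,R,P[n]["K"])
save(t,"t2.png",(395,235,475,260),10)
save(P["side"],"s2.png",(280,270,320,340),8)
E
```

```text
topc [0.6398 0.3309 0.022 ]
rightc [0.5226 0.2157 0.022 ]
botc [0.3952 0.3495 0.022 ]
leftc [0.5119 0.4643 0.022 ]
handle [0.4399 0.2688 0.051 ]
cork [0.4784 0.4675 0.038 ]
bottle [0.6753 0.3047 0.082 ]
rackTL [0.506  0.1255 0.113 ]
rackTR [ 0.5079 -0.0341  0.113 ]
rackBL [0.4418 0.1251 0.01  ]
rackBR [ 0.4439 -0.0334  0.01  ]
large [ 0.4226 -0.1341  0.02  ]
small [ 0.4296 -0.2606  0.015 ]
black [0.4804 0.0456 0.118 ]
brown [ 0.4791 -0.0154  0.118 ]
edge1 [0.3712 0.523  0.    ]
edge2 [ 0.3742 -0.3576  0.    ]
top [(array([262, 236,  10,  10,  43], dtype=int32), array([266.7442, 241.0233])), (array([150, 312,   3,   7,  14], dtype=int32), array([151.    , 315.3571]))]
side []
top [[ 0.0126 -0.9996 -0.0258]
 [-0.9975 -0.0108 -0.0696]
 [ 0.0693  0.0266 -0.9972]] [[451.0973   0.     317.9058]
 [  0.     451.0973 196.2876]
 [  0.       0.       1.    ]]
side [[ 0.9751 -0.2208  0.0218]
 [-0.0925 -0.4938 -0.8647]
 [ 0.2017  0.8411 -0.5019]] [[466.6928   0.     323.8854]
 [  0.     466.6928 196.7595]
 [  0.       0.       1.    ]]
```

View pics/t2.png

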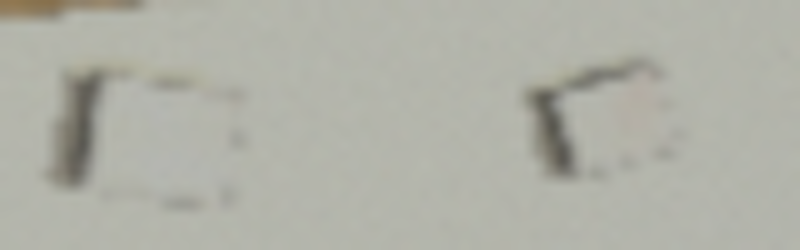

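```bash
cat >> h.py <<'E'
from scipy.optimize import least_squares
def fit(p,model,px,x0):
    "model: Nx3 local points, px: Nx2; fit x,y,yaw(deg)"
    M=np.array(model,float)
    return least_squares(lambda q:(proj(p,place(q,M))-px).ravel(),x0,x_scale=[.01,.01,5],loss="soft_l1").x
def place(q,M):
    c,s=np.cos(np.radians(q[2])),np.sin(np.radians(q[2]));M=np.array(M,float)
    return np.c_[q[0]+c*M[:,0]-s*M[:,1],q[1]+s*M[:,0]+c*M[:,1],M[:,2]]
def box(x0,x1,y0,y1,z):return [[x0,y0,z],[x1,y0,z],[x1,y1,z],[x0,y1,z]]
E
python3 - <<'E'
from h import *
np.set_printoptions(precision=4,suppress=True)
p=shot("top");f=lambda L:np.array(L,float)/2.55+[180,130]
base=[.5138,.3366,44.1]
# front corners at top face, handle
q=fit(p,[[-.08,-.095,.022],[-.08,.095,.022],[-.103,0,.047],[.09,-.095,.044],[.09,.095,.044]],np.r_[f([(274,208),(150,323)]),[[266.74,241.02]],f([(172,101),(49,215)])],base)
print("base",q)
r=fit(p,[[.031,.08,.113],[.031,-.08,.113],[-.035,.08,.01],[-.035,-.08,.01]],f([(352,219),(508,219),(354,282),(497,282)]),[.478,.046,.7]);print("rack",r)
g=lambda L:np.array(L,float)/10+[395,235]
L=fit(p,[[.016,.02,.02],[.016,-.02,.02],[-.016,-.02,.02],[-.016,.02,.02]],g([(100,72),(240,95),(232,200),(85,188)]),[.4226,-.134,-9]);print("L",L)
S=fit(p,[[.012,.015,.015],[.012,-.015,.015],[-.012,-.015,.015],[-.012,.015,.015]],g([(555,93),(655,63),(685,150),(575,175)]),[.43,-.26,17]);print("S",S)
im=cv2.resize(p["image"][130:290,180:490,::-1],None,fx=2.55,fy=2.55,interpolation=cv2.INTER_CUBIC)
def dr(q,M,c):cv2.polylines(im,[np.int32((proj(p,place(q,M))-[180,130]+.5)*2.55*16)],True,c,1,cv2.LINE_AA,4)
dr(q,box(-.08,.09,-.095,.095,.022),(0,255,0));dr(q,box(-.11,-.096,-.018,.018,.044),(255,0,0));dr(q,box(-.068,.053,-.083,.083,.05),(255,0,255))
dr(r,box(-.035,.031,-.08,.08,.01),(0,255,0));dr(r,box(.021,.031,-.08,.08,.113),(255,0,0))
for k in(-.064,0,.064):dr(r,box(-.028,.021,k-.0035,k+.0035,.1085),(0,0,255))
dr(L,box(-.016,.016,-.02,.02,.02),(0,0,255));dr(S,box(-.012,.012,-.015,.015,.015),(0,0,255))
cv2.imwrite("pics/o1.png",im)
E
```

```text
base [ 0.5137  0.3357 43.5792]
rack [0.4785 0.0458 0.602 ]
L [ 0.4225 -0.1342 -6.1158]
S [ 0.4291 -0.2614 15.6463]
```

View pics/o1.png

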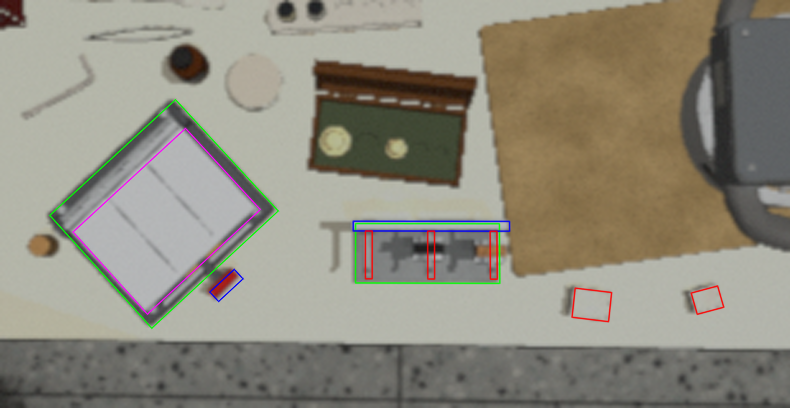

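The manual's scale: shifts go in shares of 0.6 m and turns go in shares of 60 degrees. Converting my numbers, 8.5 degrees / 60 = 0.1417.

```bash
echo '[[[0.085,0,0,0,0.1417],[0.085,0,0,0,0.1417],[0.085,0,0,0,0.1417],[0.085,0,0,0,0.1417],[0.085,0,0,0,0.1417]]]' > next.json && python3 -m pendant next.json
```

```text
time_s: 1.95
tool_pos: [0.2942, 0.5796, 0.2423]
orientation: [[-0.346, 0.938, 0.0], [0.938, 0.346, 0.0], [0.0, 0.0, -1.0]]
force: [-0.3, -0.9, 0.1]
gripper_width: 0.085
gripper_force: 0.0
```

Scaled: 8.3 degrees / 60 = 0.1383.

```bash
cat >> h.py <<'E'
def go(x,y,z,ang=None):
    "print remaining move: deltas in current tool axes after turning so tool y has world angle ang"
    s=manip.state();R=np.array(s["orientation"]);a=np.degrees(np.arctan2(R[1,1],R[0,1]))
    t=0 if ang is None else (a-ang+180)%360-180
    b=np.radians(a-t);Y=np.array([np.cos(b),np.sin(b),0]);Z=np.array([0,0,-1.]);X=np.cross(Y,Z)
    d=np.array([x,y,z])-s["tool_pos"];print("ang %.1f turn %.1f then dx %.4f dy %.4f dz %.4f"%(a,t,d@X,d@Y,d@Z),np.round(s["tool_pos"],4))
E
echo '[[[0.06,0,0,0,0.1383],[0.06,0,0,0,0.1383],[0.06,0,0,0,0.1383],[0.06,0,0,0,0.1383],[0.06,0,0,0,0.1383]]]' > next.json && python3 -m pendant next.json >/dev/null
echo '[[[0.06,0,0,0,0.1383],[0.06,0,0,0,0.1383],[0.06,0,0,0,0.1383],[0.06,-0.0233,0.0667,0,0],[0.06,-0.0233,0.0667,0,0]]]' > next.json && python3 -m pendant next.json>/dev/null
echo '[[[0.06,-0.0233,0.0667,0,0],[0.06,-0.0233,0.0667,0,0],[0.06,-0.0233,0.0667,0,0],[0.06,-0.0233,0.0667,0,0],[0.06,-0.0233,0.0667,0,0]]]' > next.json && python3 -m pendant next.json
python3 -c "
from h import *
go(.4394,.2647,.036,-46.2);print(np.round(manip.state()['q'],1))"
```

```text
time_s: 3.45
tool_pos: [0.4197, 0.309, 0.2426]
orientation: [[0.717, 0.697, 0.0], [0.697, -0.717, 0.001], [0.001, -0.0, -1.0]]
force: [0.5, 1.0, 0.2]
gripper_width: 0.06
gripper_force: 0.0
ang -45.8 turn 0.4 then dx -0.0164 dy 0.0456 dz 0.2066 [0.4197 0.309  0.2426]
[-64.4  14.8  28.8 111.4  -8.6  55.8 -77.4]
```

Scaled: 0.05 m / 0.6 = 0.0833, 0.046 m / 0.6 = 0.0767, 0.4 degrees / 60 = 0.0067.

```bash
echo '[[[0.06,-0.0267,0.0767,0,0.0067],[0.06,0,0,0.0833,0],[0.06,0,0,0.0833,0],[0.06,0,0,0.0667,0],[0.06,0,0,0,0]]]' > next.json && python3 -m pendant next.json
python3 - <<'E'
from h import *
go(.4394,.2647,.036,-46.2)
p=shot("top");save(p,"t3.png",(220,190,320,270),7)
E
```

```text
time_s: 3.95
tool_pos: [0.4365, 0.2641, 0.098]
orientation: [[0.722, 0.692, -0.008], [0.692, -0.722, -0.007], [-0.01, -0.001, -1.0]]
force: [-1.5, 0.4, -0.1]
gripper_width: 0.0601
gripper_force: 0.0
ang -46.2 turn -0.0 then dx 0.0024 dy 0.0016 dz 0.0620 [0.4365 0.2641 0.098 ]
```

View pics/t3.png

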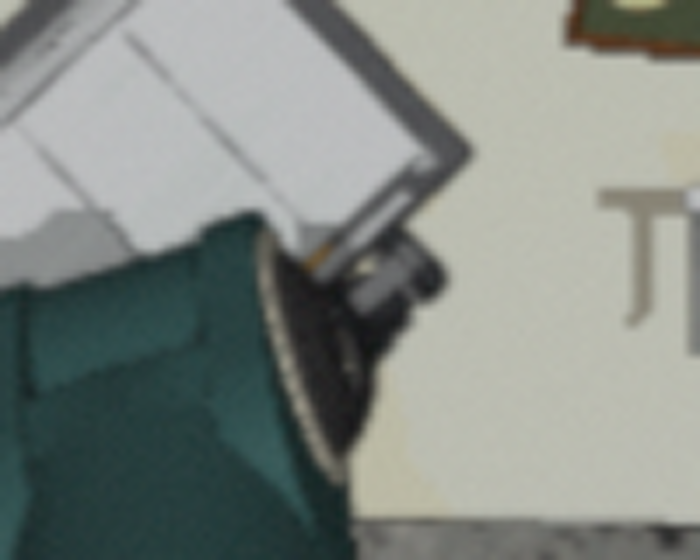

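Scaled: 0.032 m / 0.6 = 0.0533, 0.031 m / 0.6 = 0.0517.

```bash
echo '[[[0.06,0.004,0.0027,0.0533,0],[0.06,0,0,0.0517,0],[0.06,0,0,0,0],[0.02,0,0,0,0],[0.02,0,0,0,0]]]' > next.json && python3 -m pendant next.json; echo '[[[0.02,0,0,0,0],[0.02,0,0,0,0],[0.02,0,0,0,0]]]' > next.json && python3 -m pendant next.json
```

```text
time_s: 4.5
tool_pos: [0.4428, 0.2692, 0.0423]
orientation: [[0.722, 0.692, 0.0], [0.692, -0.722, 0.004], [0.003, -0.003, -1.0]]
force: [-2.3, -4.6, 11.8]
gripper_width: 0.0344
gripper_force: 58.6
time_s: 4.8
tool_pos: [0.4428, 0.2692, 0.0424]
orientation: [[0.721, 0.692, 0.001], [0.692, -0.721, 0.004], [0.004, -0.002, -1.0]]
force: [-2.7, 1.8, 6.0]
gripper_width: 0.0341
gripper_force: 59.1
```

Scaled: 0.006 m / 0.6 = 0.01, -0.005 m / 0.6 = -0.0083.

```bash
echo '[[[0.06,0,0,0,0],[0.06,0,0,0,0],[0.06,0,0,0,0]]]' > next.json && python3 -m pendant next.json; echo '[[[0.06,-0.0083,0,0,0],[0.06,0,0,0.01,0],[0.06,0,0,0,0]]]' > next.json && python3 -m pendant next.json
```

```text
time_s: 5.1
tool_pos: [0.4433, 0.267, 0.0403]
orientation: [[0.722, 0.692, 0.002], [0.692, -0.722, 0.001], [0.002, 0.0, -1.0]]
force: [0.5, 0.6, 0.1]
gripper_width: 0.0599
gripper_force: 0.0
time_s: 5.4
tool_pos: [0.4384, 0.2629, 0.0325]
orientation: [[0.722, 0.692, -0.001], [0.692, -0.722, -0.001], [-0.001, -0.0, -1.0]]
force: [-0.4, -0.0, -0.5]
gripper_width: 0.0599
gripper_force: 0.0
```

Scaled: -0.002 m / 0.6 = -0.0033, 0.001 m / 0.6 = 0.0017.

```bash
echo '[[[0.02,0.0017,0,-0.0033,0],[0.02,0,0,0,0],[0.02,0,0,0,0],[0.02,0,0,0,0],[0.02,0,0,0,0]]]' > next.json && python3 -m pendant next.json
```

```text
time_s: 5.9
tool_pos: [0.4388, 0.2653, 0.0358]
orientation: [[0.722, 0.692, -0.002], [0.692, -0.722, 0.001], [-0.0, -0.002, -1.0]]
force: [-4.2, 1.5, 7.1]
gripper_width: 0.0347
gripper_force: 59.1
```

Scaled: -0.0189 m / 0.6 = -0.0315, -0.0185 m / 0.6 = -0.0308.

```bash
echo '[[[0.02,0.004,0,-0.0315,0],[0.02,0.0077,0,-0.0308,0],[0.02,0.011,0,-0.0298,0],[0.02,0.0143,0,-0.0283,0],[0.02,0,0,0,0]]]' > next.json && python3 -m pendant next.json; python3 -c "
from h import *
go(.5137+.065*.722-.168*.865*.722,.336+.065*.692-.168*.865*.692,.024+.168*.5015)"
```

```text
time_s: 6.4
tool_pos: [0.4547, 0.2807, 0.1085]
orientation: [[0.721, 0.693, -0.002], [0.693, -0.721, 0.001], [-0.001, -0.002, -1.0]]
force: [-2.7, 2.6, -4.4]
gripper_width: 0.0344
gripper_force: 60.7
ang -46.1 turn 0.0 then dx 0.0005 dy 0.0008 dz 0.0003 [0.4547 0.2807 0.1085]
```

Tracks the arc within a millimetre.

Scaled: 0.0164 m / 0.6 = 0.0273, -0.0159 m / 0.6 = -0.0265.

```bash
echo '[[[0.02,0.0175,0,-0.0265,0],[0.02,0.0203,0,-0.0243,0],[0.02,0.023,0,-0.0218,0],[0.02,0.0253,0,-0.0192,0],[0.02,0.0273,0,-0.0162,0]]]' > next.json && python3 -m pendant next.json; echo '[[[0.02,0.029,0,-0.013,0],[0.02,0.0303,0,-0.0097,0],[0.02,0.0312,0,-0.0062,0],[0.02,0.0317,0,-0.0025,0],[0.02,0.0317,0,0.001,0]]]' > next.json && python3 -m pendant next.json;echo '[[[0.02,0.015,0,0.0018,0],[0.02,0,0,0,0],[0.02,0,0,0,0]]]' > next.json && python3 -m pendant next.json;  python3 -c "
from h import *
go(.5137+.065*.722,.336+.065*.692,.024)"
```

```text
time_s: 6.9
tool_pos: [0.5018, 0.3262, 0.1713]
orientation: [[0.721, 0.692, -0.008], [0.692, -0.722, -0.003], [-0.007, -0.003, -1.0]]
force: [-7.2, 1.2, -1.5]
gripper_width: 0.0347
gripper_force: 62.0
time_s: 7.4
tool_pos: [0.5703, 0.3925, 0.1911]
orientation: [[0.721, 0.693, -0.003], [0.693, -0.721, 0.002], [-0.001, -0.004, -1.0]]
force: [-5.3, 2.3, 7.7]
gripper_width: 0.0344
gripper_force: 61.3
time_s: 7.7
tool_pos: [0.5771, 0.3991, 0.19]
orientation: [[0.721, 0.693, -0.001], [0.693, -0.721, 0.003], [0.001, -0.003, -1.0]]
force: [-3.1, 3.4, 6.7]
gripper_width: 0.0342
gripper_force: 60.8
ang -46.1 turn 0.0 then dx -0.0244 dy 0.0016 dz 0.1660 [0.5771 0.3991 0.19  ]
```

Scaled: -0.04 m / 0.6 = -0.0667, -0.03 m / 0.6 = -0.05.

```bash
echo '[[[0.06,0,0,0,0],[0.06,0,0,0,0],[0.06,0,0,-0.05,0],[0.06,0,0,-0.0667,0],[0.06,-0.0333,0,-0.0333,0]]]' > next.json && python3 -m pendant next.json;  python3 - <<'E'
from h import *
p=shot("top");save(p,"t4.png",(180,130,490,290),2.55)
go(.4225,-.1342,.20,-96.1)
for t in("block_large","block_small"):print([(np.round(d["box"],1),round(d["p"],2)) for d in manip.find_in(t,p)])
E
```

```text
time_s: 8.2
tool_pos: [0.5658, 0.3836, 0.282]
orientation: [[0.722, 0.692, 0.005], [0.692, -0.722, 0.002], [0.005, 0.002, -1.0]]
force: [-0.0, -0.2, 1.6]
gripper_width: 0.0601
gripper_force: 0.0
ang -46.3 turn 49.8 then dx -0.0868 dy 0.5272 dz 0.0851 [0.5648 0.3808 0.2851]
[(array([409.8, 249.8,  10.7,  12.5]), 0.6)]
[(array([453.6, 246.9,  10.9,   5.6]), 0.52)]
```

View pics/t4.png

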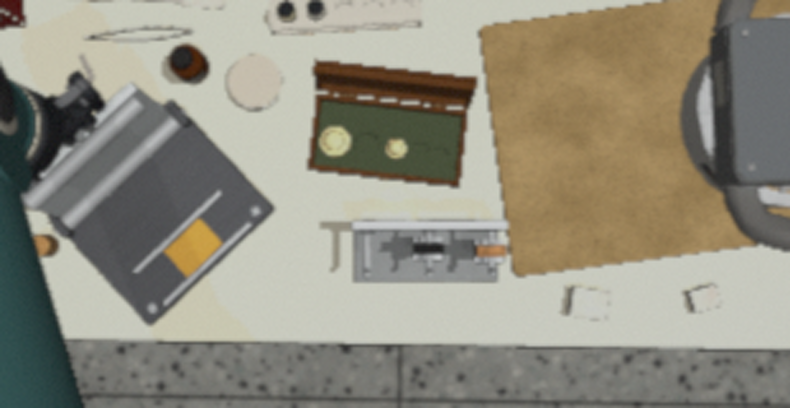

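Scaled: 8.3 degrees / 60 = 0.1383.

```bash
python3 - <<'E'
from h import *
p=shot("top");h=p["image"].astype(int);m=((h[...,0]>150)&(h[...,2]<90)&(h[...,0]-h[...,2]>90)).astype(np.uint8)
m[:,:235]=0;m[:,275:]=0
k,l,st,c=cv2.connectedComponentsWithStats(m)
for i in range(1,k):
    if st[i][4]>30: print(st[i],c[i],at(p,*c[i],.022),cv2.minAreaRect(np.argwhere(l==i)[:,::-1].astype(np.float32)))
q=(.5137,.336,43.8);print(place(q,[[-.055,0,.022]]),proj(p,place(q,[[-.055,0,.022]])))
E
echo '[[[0.06,0,0,0,0.1383],[0.06,0,0,0,0.1383],[0.06,0,0,0,0.1383],[0.06,0,0,0,0.1383],[0.06,0,0,0,0.1383]]]' > next.json && python3 -m pendant next.json >/dev/null
echo '[[[0.06,0,0,0,0.1383],[0.06,-0.0133,0.08,0,0],[0.06,-0.0133,0.08,0,0],[0.06,-0.0133,0.08,0,0],[0.06,-0.0133,0.08,0,0]]]' > next.json && python3 -m pendant next.json >/dev/null
echo '[[[0.06,-0.0133,0.08,0,0],[0.06,-0.0133,0.08,0,0],[0.06,-0.0133,0.08,0,0],[0.06,-0.0133,0.08,0,0],[0.06,-0.0133,0.08,0,0]]]' > next.json && python3 -m pendant next.json
python3 -c "
from h import *
go(.4225,-.1342,.11,-96.1);print(np.round(manip.state()['q'],1))"
```

```text
[245 216  22  22 251] [255.5059761  226.45816733] [0.47947351 0.30423511 0.022     ] ((255.50003051757812, 226.50001525878906), (12.727922439575195, 18.384775161743164), 45.0)
[[0.47400319 0.29793213 0.022     ]] [[257.68600309 228.4276571 ]]
time_s: 9.9
tool_pos: [0.4456, -0.0409, 0.2785]
orientation: [[0.995, -0.104, -0.001], [-0.104, -0.995, -0.001], [-0.001, 0.001, -1.0]]
force: [0.7, -1.2, 1.2]
gripper_width: 0.0602
gripper_force: 0.0
ang -96.0 turn 0.1 then dx -0.0131 dy 0.0953 dz 0.1685 [ 0.4456 -0.0409  0.2785]
[-50.2   3.9  54.6 119.   -3.6  58.8 -89.7]
```

Scaled: 0.05 m / 0.6 = 0.0833, 0.048 m / 0.6 = 0.08.

```bash
echo '[[[0.06,-0.01,0.08,0,0],[0.06,-0.01,0.0767,0,0],[0.06,0,0,0.0833,0],[0.06,0,0,0.0833,0],[0.06,0,0,0,0]]]' > next.json && python3 -m pendant next.json
python3 - <<'E'
from h import *
p=shot("top")
save(p,"t5.png",(395,235,475,260),10)
for z in (.11,):go(.4225,-.1342,z,-96.1)
p=shot("side");save(p,"s5.png",(280,260,330,340),7)
E
```

```text
time_s: 10.4
tool_pos: [0.4196, -0.1314, 0.1733]
orientation: [[0.994, -0.107, -0.017], [-0.107, -0.994, -0.005], [-0.016, 0.006, -1.0]]
force: [0.4, 0.9, 1.1]
gripper_width: 0.0603
gripper_force: 0.0
ang -96.1 turn -0.0 then dx 0.0007 dy 0.0021 dz 0.0667 [ 0.422  -0.132   0.1767]
```

View pics/s5.png

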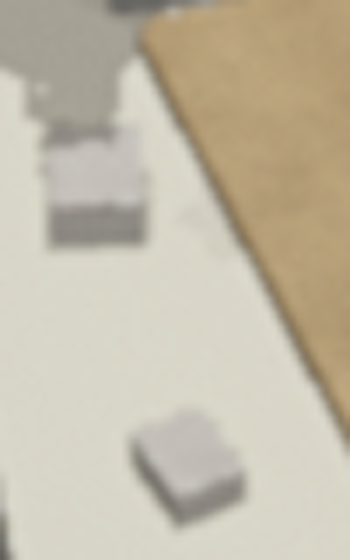

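Scaled: 0.05 m / 0.6 = 0.0833, 0.02 m / 0.6 = 0.0333.

```bash
python3 - <<'E'
from h import *
np.set_printoptions(precision=4,suppress=True)
p=shot("side");g=lambda L:np.array(L,float)/7+[280,260]
q=fit(p,[[-.016,-.02,0],[.016,-.02,0],[-.016,-.02,.02],[.016,-.02,.02],[-.016,.02,.02],[.016,.02,.02]],g([(49,246),(146,245),(48,206),(147,207),(41,165),(135,130)]),[.42,-.134,-6]);print("L",q)
q=fit(p,[[-.012,-.015,.015],[.012,-.015,.015],[.012,.015,.015],[-.012,.015,.015],[-.012,-.015,0],[.012,-.015,0]],g([(180,496),(244,466),(190,408),(131,436),(183,525),(244,493)]),[.43,-.26,16]);print("S",q)
E
echo '[[[0.06,0,0.0033,0.0833,0],[0.06,0,0,0.0833,0],[0.06,0,0,0.0333,0],[0.06,0,0,0,0],[0.06,0,0,0,0]]]' > next.json && python3 -m pendant next.json
```

```text
L [ 0.4242 -0.136  -5.5276]
S [ 0.4314 -0.2609 23.2632]
time_s: 11.05
tool_pos: [0.4271, -0.1336, 0.0621]
orientation: [[0.995, -0.104, 0.005], [-0.104, -0.995, 0.0], [0.005, -0.001, -1.0]]
force: [-0.0, -1.2, 1.6]
gripper_width: 0.0601
gripper_force: 0.0
```

Scaled: 0.02 m / 0.6 = 0.0333, 0.016 m / 0.6 = 0.0267.

```bash
echo '[[[0.06,-0.0058,0.0017,0.0333,0],[0.06,0,0,0.0267,0],[0.06,0,0,0.0217,0],[0.06,0,0,0,0],[0.06,0,0,0,0]]]' > next.json && python3 -m pendant next.json; python3 -c "
from h import *
go(.4232,-.135,.013,-96)"
```

```text
time_s: 11.55
tool_pos: [0.423, -0.1342, 0.0126]
orientation: [[0.995, -0.104, 0.004], [-0.104, -0.995, -0.0], [0.004, -0.0, -1.0]]
force: [0.1, -0.8, -0.2]
gripper_width: 0.0602
gripper_force: 0.0
ang -96.0 turn 0.0 then dx 0.0003 dy 0.0007 dz -0.0004 [ 0.423  -0.1342  0.0126]
```

Scaled: -0.05 m / 0.6 = -0.0833, -0.04 m / 0.6 = -0.0667.

```bash
echo '[[[0.03,0,0,0,0],[0.03,0,0,0,0],[0.03,0,0,0,0],[0.03,0,0,-0.0667,0],[0.03,0,0,-0.0833,0]]]' > next.json && python3 -m pendant next.json; echo '[[[0.03,0,0,-0.0833,0],[0.03,0,0,-0.0833,0],[0.03,0,0,-0.05,-0.1383],[0.03,0,0,0,-0.1383],[0.03,0,0,0,-0.1383]]]' > next.json && python3 -m pendant next.json >/dev/null;echo '[[[0.03,0,0,0,-0.1383],[0.03,0,0,0,-0.1383],[0.03,0,0,0,-0.1383]]]' > next.json && python3 -m pendant next.json; python3 -c "
from h import *
go(.478,.3025,.16,-46.2)"
```

```text
time_s: 12.05
tool_pos: [0.4197, -0.1341, 0.1009]
orientation: [[0.994, -0.106, -0.004], [-0.106, -0.994, -0.0], [-0.004, 0.001, -1.0]]
force: [2.3, 0.8, 0.2]
gripper_width: 0.0384
gripper_force: 62.3
time_s: 12.85
tool_pos: [0.4207, -0.1341, 0.2309]
orientation: [[0.718, 0.696, 0.001], [0.696, -0.718, 0.001], [0.001, -0.0, -1.0]]
force: [0.3, 0.4, -0.9]
gripper_width: 0.0386
gripper_force: 62.6
ang -45.9 turn 0.3 then dx 0.3435 dy -0.2755 dz 0.0709 [ 0.4207 -0.1341  0.2309]
```

Scaled: 0.034 m / 0.6 = 0.0567, -0.0275 m / 0.6 = -0.0458.

```bash
echo '[[[0.03,0.0567,-0.0458,0,0],[0.03,0.0567,-0.0458,0,0],[0.03,0.0567,-0.0458,0,0],[0.03,0.0567,-0.0458,0,0],[0.03,0.0567,-0.0458,0,0]]]' > next.json && python3 -m pendant next.json >/dev/null;echo '[[[0.03,0.0567,-0.0458,0,0],[0.03,0.0567,-0.0458,0,0],[0.03,0.0567,-0.0458,0,0],[0.03,0.0567,-0.0458,0,0],[0.03,0.0567,-0.0458,0,0]]]' > next.json && python3 -m pendant next.json;echo '[[[0.03,0,0,0,0]]]' > next.json && python3 -m pendant next.json; python3 -c "
from h import *
go(.478,.3025,.16,-46.2)"
```

```text
time_s: 13.85
tool_pos: [0.4761, 0.3013, 0.2311]
orientation: [[0.722, 0.692, 0.0], [0.692, -0.722, 0.0], [0.0, 0.0, -1.0]]
force: [0.2, -0.2, -1.2]
gripper_width: 0.0388
gripper_force: 62.4
time_s: 13.95
tool_pos: [0.4752, 0.3066, 0.2305]
orientation: [[0.716, 0.698, 0.001], [0.698, -0.716, 0.002], [0.002, -0.001, -1.0]]
force: [0.6, 1.0, -0.6]
gripper_width: 0.0389
gripper_force: 62.4
ang -45.7 turn 0.5 then dx -0.0008 dy 0.0049 dz 0.0705 [0.4752 0.3066 0.2305]
```

Scaled: 0.045 m / 0.6 = 0.075, 0.004 m / 0.6 = 0.0067, 0.4 degrees / 60 = 0.0067.

```bash
echo '[[[0.03,-0.0017,0.0067,0.075,0.0067],[0.03,0,0,0.075,0],[0.03,0,0,0.075,0],[0.03,0,0,0,0],[0.03,0,0,0,0]]]' > next.json && python3 -m pendant next.json; python3 - <<'E'
from h import *
go(.478,.3025,.035,-46.2)
a=shot("top");b=shot("side")
f=lambda p,c:cv2.resize(p["image"][c[1]:c[3],c[0]:c[2],::-1],(400,400),interpolation=cv2.INTER_CUBIC)
cv2.imwrite("pics/c6.png",np.hstack([f(a,(220,190,290,260)),f(b,(255,140,325,210))]))
E
```

```text
time_s: 14.45
tool_pos: [0.4787, 0.2955, 0.0963]
orientation: [[0.727, 0.686, 0.0], [0.686, -0.727, -0.001], [-0.001, 0.001, -1.0]]
force: [1.4, 0.6, -0.6]
gripper_width: 0.0385
gripper_force: 62.3
ang -46.7 turn -0.5 then dx 0.0044 dy -0.0056 dz 0.0613 [0.4787 0.2955 0.0963]
```

View pics/c6.png

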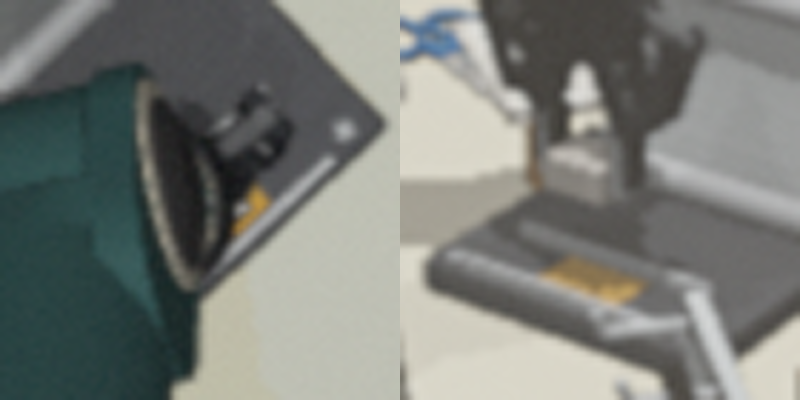

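```bash
python3 - <<'E'
from h import *
p=shot("side");h=p["image"].astype(int);m=((h[...,0]-h[...,2]>60)&(h[...,0]>130)).astype(np.uint8)
m[:175]=0;m[200:]=0;m[:,:270]=0;m[:,305:]=0
k,l,st,c=cv2.connectedComponentsWithStats(m)
for i in range(1,k):
    if st[i][4]>10: print(st[i],c[i],at(p,*c[i],.022))
q=(.5137,.336,43.8)
for x in(-.055,-.05,-.045):print(x,place(q,[[x,0,.022]])[0],proj(p,place(q,[[x,0,.022]])))
print(at(p,288.6,189.2,.022),manip.state()["tool_pos"])
E
```

```text
[281 187  16   6  37] [289.35135135 189.59459459] [0.4851563  0.30093672 0.022     ]
-0.055 [0.47400319 0.29793213 0.022     ] [[285.95366106 190.37975785]]
-0.05 [0.47761199 0.30139284 0.022     ] [[286.93222361 189.74051242]]
-0.045 [0.48122079 0.30485356 0.022     ] [[287.90590346 189.10445661]]
[0.48325249 0.30385427 0.022     ] [0.47999928 0.29693078 0.09838432]
```

The manual's scale: shifts go in shares of 0.6 m and turns go in shares of 60 degrees. Converting my numbers, 0.01 m / 0.6 = 0.0167, -0.005 m / 0.6 = -0.0083, -0.5 degrees / 60 = -0.0083.

```bash
python3 -c "
from h import *
go(.4792,.3033,.036,-46.2)"; echo '[[[0.03,0.0067,-0.0083,0.0167,-0.0083],[0.03,0,0,0.0167,0],[0.03,0,0,0,0],[0.03,0,0,0,0]]]' > next.json && python3 -m pendant next.json; python3 -c "
from h import *
go(.4792,.3033,.036,-46.2)"
```

```text
ang -46.6 turn -0.4 then dx 0.0038 dy -0.0052 dz 0.0624 [0.48   0.2969 0.0984]
time_s: 15.0
tool_pos: [0.4776, 0.3023, 0.0752]
orientation: [[0.721, 0.693, -0.001], [0.693, -0.721, -0.001], [-0.001, 0.0, -1.0]]
force: [-0.1, 0.6, -1.6]
gripper_width: 0.0384
gripper_force: 62.4
ang -46.1 turn 0.1 then dx 0.0019 dy 0.0004 dz 0.0392 [0.4776 0.3023 0.0752]
```

Scaled: 0.01 m / 0.6 = 0.0167, 0.007 m / 0.6 = 0.0117.

```bash
echo '[[[0.03,0.0033,0,0.0167,0],[0.03,0,0,0.0167,0],[0.03,0,0,0.0167,0],[0.03,0,0,0.0117,0],[0.03,0,0,0,0]]]' > next.json && python3 -m pendant next.json; echo '[[[0.03,0,0,0.005,0],[0.03,0,0,0,0],[0.03,0,0,0,0]]]' > next.json && python3 -m pendant next.json; python3 -c "
from h import *
go(.4792,.3033,.035,-46.2)"
```

```text
time_s: 15.5
tool_pos: [0.4785, 0.3032, 0.037]
orientation: [[0.721, 0.693, -0.002], [0.693, -0.721, -0.002], [-0.003, -0.0, -1.0]]
force: [-0.7, -0.8, -0.7]
gripper_width: 0.0387
gripper_force: 62.4
time_s: 15.8
tool_pos: [0.4795, 0.3039, 0.0358]
orientation: [[0.721, 0.693, 0.0], [0.693, -0.721, 0.0], [0.001, 0.0, -1.0]]
force: [-0.3, -0.1, -0.5]
gripper_width: 0.0386
gripper_force: 62.4
ang -46.1 turn 0.1 then dx -0.0006 dy 0.0003 dz 0.0008 [0.4795 0.3039 0.0358]
```

Scaled: 0.0015 m / 0.6 = 0.0025.

```bash
echo '[[[0.03,0,0,0.0025,0],[0.03,0,0,0,0],[0.03,0,0,0,0]]]' > next.json && python3 -m pendant next.json; echo '[[[0.055,0,0,0,0],[0.055,0,0,0,0],[0.055,0,0,-0.0333,0],[0.055,0,0,-0.0833,0],[0.055,0,0,-0.0833,0]]]' > next.json && python3 -m pendant next.json;  echo '[[[0.06,0,0,-0.0833,0],[0.06,0,0,-0.0333,0]]]' > next.json && python3 -m pendant next.json; python3 -c "
from h import *
go(.43,-.261,.2,-72.5)"
```

```text
time_s: 16.1
tool_pos: [0.4796, 0.3041, 0.0343]
orientation: [[0.721, 0.693, 0.001], [0.693, -0.721, 0.001], [0.001, 0.0, -1.0]]
force: [-0.0, -0.6, -0.1]
gripper_width: 0.0383
gripper_force: 62.5
time_s: 16.6
tool_pos: [0.4786, 0.3031, 0.1545]
orientation: [[0.721, 0.693, -0.002], [0.693, -0.721, -0.002], [-0.003, 0.0, -1.0]]
force: [0.9, 2.0, -0.1]
gripper_width: 0.0549
gripper_force: 0.0
time_s: 16.8
tool_pos: [0.4812, 0.3045, 0.2289]
orientation: [[0.721, 0.693, 0.005], [0.693, -0.721, 0.005], [0.007, 0.0, -1.0]]
force: [-0.0, -0.2, -0.4]
gripper_width: 0.06
gripper_force: 0.0
ang -46.2 turn 26.3 then dx -0.2189 dy 0.5240 dz 0.0289 [0.4812 0.3045 0.2289]
```

Scaled: 0.0437 m / 0.6 = 0.0728, -0.0182 m / 0.6 = -0.0303, 6.6 degrees / 60 = 0.11.

```bash
echo '[[[0.06,0,0,0,0.11],[0.06,0,0,0,0.11],[0.06,0,0,0,0.11],[0.06,0,0,0,0.11],[0.06,-0.0303,0.0728,0,0]]]' > next.json && python3 -m pendant next.json>/dev/null;echo '[[[0.06,-0.0303,0.0728,0,0],[0.06,-0.0303,0.0728,0,0],[0.06,-0.0303,0.0728,0,0],[0.06,-0.0303,0.0728,0,0],[0.06,-0.0303,0.0728,0,0]]]' > next.json && python3 -m pendant next.json >/dev/null;echo '[[[0.06,-0.0303,0.0728,0,0],[0.06,-0.0303,0.0728,0,0],[0.06,-0.0303,0.0728,0,0],[0.06,-0.0303,0.0728,0,0],[0.06,-0.0303,0.0728,0,0]]]' > next.json && python3 -m pendant next.json; echo '[[[0.06,0,0,0,0]]]' > next.json && python3 -m pendant next.json; python3 - <<'E'
from h import *
a=shot("top")
go(.43,-.261,.012,-72.5)
save(a,"t7.png",(180,180,300,270),6)
print([(np.round(d["box"],1),round(d["p"],2)) for d in manip.find_in("block_large",a)])
E
```

```text
time_s: 18.3
tool_pos: [0.4323, -0.2163, 0.2242]
orientation: [[0.954, 0.301, 0.001], [0.301, -0.954, 0.001], [0.001, -0.0, -1.0]]
force: [1.3, -0.1, 1.5]
gripper_width: 0.0598
gripper_force: 0.0
time_s: 18.4
tool_pos: [0.4306, -0.2221, 0.2249]
orientation: [[0.957, 0.289, 0.001], [0.289, -0.957, -0.004], [0.0, 0.004, -1.0]]
force: [-0.2, 0.8, -0.6]
gripper_width: 0.0601
gripper_force: 0.0
ang -73.0 turn -0.5 then dx -0.0140 dy 0.0401 dz 0.2123 [ 0.4313 -0.2186  0.2243]
[(array([217.6, 189.9,  61.1,  55.5]), 0.72), (array([234.4, 211. ,  98. ,  89. ]), 0.67), (array([348.8, 228.9,  11.1,  10.2]), 0.59), (array([254.8, 228.3,  13.8,  16.3]), 0.48)]
```

View pics/t7.png

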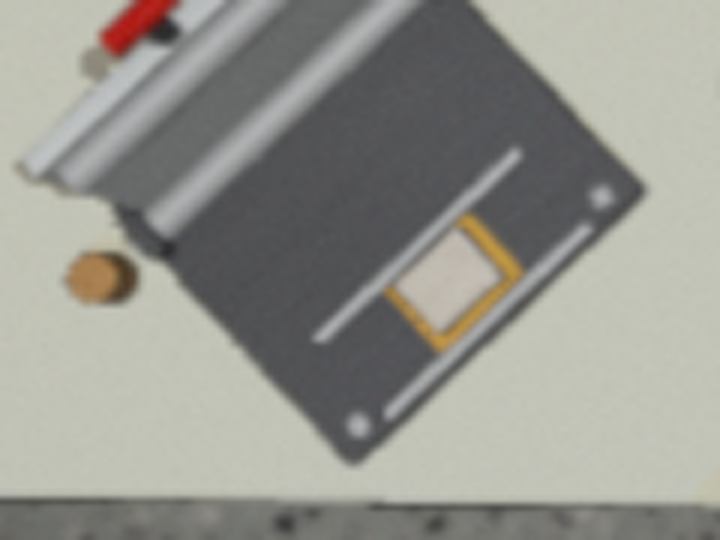

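Scaled: 0.05 m / 0.6 = 0.0833, 0.04 m / 0.6 = 0.0667.

```bash
echo '[[[0.06,-0.0233,0.0667,0.05,0],[0.06,0,0,0.0833,0],[0.06,0,0,0.0833,0],[0.06,0,0,0,0],[0.06,0,0,0,0]]]' > next.json && python3 -m pendant next.json;  python3 - <<'E'
from h import *
go(.43,-.261,.012,-72.5)
E
```

```text
time_s: 19.0
tool_pos: [0.4315, -0.2547, 0.0955]
orientation: [[0.953, 0.302, -0.002], [0.302, -0.953, 0.0], [-0.001, -0.001, -1.0]]
force: [0.4, -0.7, 1.3]
gripper_width: 0.0602
gripper_force: 0.0
ang -72.4 turn 0.1 then dx -0.0033 dy 0.0055 dz 0.0835 [ 0.4315 -0.2547  0.0955]
```

Scaled: 0.03 m / 0.6 = 0.05, 0.023 m / 0.6 = 0.0383.

```bash
echo '[[[0.06,-0.0058,0.0092,0.05,0],[0.06,0,0,0.05,0],[0.06,0,0,0.0383,0],[0.06,0,0,0,0],[0.06,0,0,0,0]]]' > next.json && python3 -m pendant next.json;  python3 -c "
from h import *
go(.43,-.261,.012,-72.5)"
```

```text
time_s: 19.5
tool_pos: [0.4317, -0.2623, 0.0147]
orientation: [[0.954, 0.301, 0.004], [0.301, -0.954, -0.001], [0.003, 0.002, -1.0]]
force: [-0.1, 0.0, 0.7]
gripper_width: 0.0598
gripper_force: 0.0
ang -72.5 turn 0.0 then dx -0.0012 dy -0.0018 dz 0.0027 [ 0.4317 -0.2623  0.0147]
```

Scaled: 0.0025 m / 0.6 = 0.0042, -0.001 m / 0.6 = -0.0017.

```bash
echo '[[[0.06,-0.0017,-0.0017,0.0042,0],[0.02,0,0,0,0],[0.02,0,0,0,0],[0.02,0,0,0,0],[0.02,0,0,0,0]]]' > next.json && python3 -m pendant next.json; echo '[[[0.02,0,0,-0.05,0],[0.02,0,0,-0.0833,0],[0.02,0,0,-0.0833,0],[0.02,0,0,-0.0833,-0.11],[0.02,0,0,-0.0667,-0.11]]]' > next.json && python3 -m pendant next.json ;echo '[[[0.02,0,0,0,-0.11],[0.02,0,0,0,-0.11],[0.02,0,0,0,0]]]' > next.json && python3 -m pendant next.json; python3 -c "
from h import *
go(.4794,.304,.16,-46.2)"
```

```text
time_s: 20.0
tool_pos: [0.4291, -0.2614, 0.0109]
orientation: [[0.954, 0.3, 0.002], [0.3, -0.954, 0.0], [0.002, 0.0, -1.0]]
force: [-1.7, 1.7, 10.5]
gripper_width: 0.0285
gripper_force: 64.5
time_s: 20.5
tool_pos: [0.4283, -0.2617, 0.2323]
orientation: [[0.858, 0.513, 0.001], [0.513, -0.858, -0.001], [0.001, 0.001, -1.0]]
force: [0.3, 0.4, 0.2]
gripper_width: 0.0287
gripper_force: 60.1
time_s: 20.8
tool_pos: [0.4283, -0.261, 0.2302]
orientation: [[0.721, 0.693, 0.001], [0.693, -0.721, 0.001], [0.001, 0.0, -1.0]]
force: [-0.2, -0.7, -0.4]
gripper_width: 0.0283
gripper_force: 60.1
ang -46.1 turn 0.1 then dx 0.4279 dy -0.3725 dz 0.0702 [ 0.4283 -0.261   0.2302]
```

Scaled: 0.033 m / 0.6 = 0.055, -0.0287 m / 0.6 = -0.0478.

```bash
echo '[[[0.02,0.055,-0.0478,0,0],[0.02,0.055,-0.0478,0,0],[0.02,0.055,-0.0478,0,0],[0.02,0.055,-0.0478,0,0],[0.02,0.055,-0.0478,0,0]]]' > next.json && python3 -m pendant next.json >/dev/null;echo '[[[0.02,0.055,-0.0478,0,0],[0.02,0.055,-0.0478,0,0],[0.02,0.055,-0.0478,0,0],[0.02,0.055,-0.0478,0,0],[0.02,0.055,-0.0478,0,0]]]' > next.json && python3 -m pendant next.json > /dev/null;echo '[[[0.02,0.055,-0.0478,0,0],[0.02,0.055,-0.0478,0,0],[0.02,0.05,-0.0433,0,0],[0.02,0,0,0,0],[0.02,0,0,0,0]]]' > next.json && python3 -m pendant next.json; echo '[[[0.02,0,0,0.0833,0],[0.02,0,0,0.0833,0],[0.02,0,0,0,0],[0.02,0,0,0,0]]]' > next.json && python3 -m pendant next.json; python3 - <<'E'
from h import *
go(.4794,.304,.054,-46.2)
b=shot("side");save(b,"s8.png",(255,140,325,210),6)
E
```

```text
time_s: 22.3
tool_pos: [0.4783, 0.3012, 0.2288]
orientation: [[0.721, 0.693, -0.001], [0.693, -0.721, -0.002], [-0.002, 0.001, -1.0]]
force: [-0.7, -0.1, -0.4]
gripper_width: 0.0283
gripper_force: 60.1
time_s: 22.7
tool_pos: [0.4793, 0.2993, 0.1301]
orientation: [[0.723, 0.691, -0.001], [0.691, -0.723, -0.002], [-0.002, 0.001, -1.0]]
force: [1.1, 0.9, 0.7]
gripper_width: 0.0282
gripper_force: 60.1
ang -46.3 turn -0.1 then dx 0.0034 dy -0.0033 dz 0.0761 [0.4793 0.2993 0.1301]
```

View pics/s8.png

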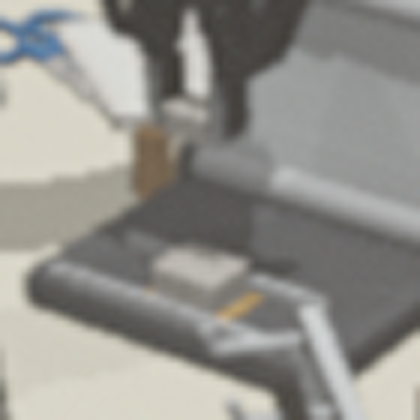

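Scaled: 0.03 m / 0.6 = 0.05, 0.02 m / 0.6 = 0.0333.

```bash
echo '[[[0.02,0.005,-0.005,0.05,0],[0.02,0,0,0.0333,0],[0.02,0,0,0.0167,0],[0.02,0,0,0.015,0],[0.02,0,0,0,0]]]' > next.json && python3 -m pendant next.json; echo '[[[0.02,0,0,0,0],[0.02,0,0,0,0]]]' > next.json && python3 -m pendant next.json; python3 -c "
from h import *
go(.4794,.304,.054,-46.2)"
```

```text
time_s: 23.25
tool_pos: [0.4794, 0.3053, 0.0613]
orientation: [[0.721, 0.693, 0.001], [0.693, -0.721, 0.001], [0.001, 0.0, -1.0]]
force: [-0.2, 0.1, -0.9]
gripper_width: 0.0283
gripper_force: 60.1
time_s: 23.45
tool_pos: [0.4795, 0.3056, 0.0617]
orientation: [[0.721, 0.693, 0.001], [0.693, -0.721, 0.001], [0.002, 0.0, -1.0]]
force: [0.1, 0.0, -0.7]
gripper_width: 0.0282
gripper_force: 60.1
ang -46.1 turn 0.1 then dx -0.0012 dy 0.0011 dz 0.0077 [0.4795 0.3056 0.0617]
```

Scaled: 0.003 m / 0.6 = 0.005, -0.001 m / 0.6 = -0.0017.

```bash
echo '[[[0.02,-0.0017,0.0017,0.005,0],[0.02,0,0,0.005,0],[0.02,0,0,0.0017,0],[0.02,0,0,0,0]]]' > next.json && python3 -m pendant next.json; echo '[[[0.02,0,0,0.0017,0],[0.02,0,0,0,0],[0.02,0,0,0,0]]]' > next.json && python3 -m pendant next.json
```

```text
time_s: 23.85
tool_pos: [0.4787, 0.3038, 0.0534]
orientation: [[0.721, 0.693, -0.0], [0.693, -0.721, -0.0], [-0.001, -0.0, -1.0]]
force: [-0.5, -0.3, -1.1]
gripper_width: 0.0283
gripper_force: 60.1
time_s: 24.15
tool_pos: [0.4789, 0.3039, 0.0529]
orientation: [[0.721, 0.693, 0.0], [0.693, -0.721, 0.0], [0.0, -0.0, -1.0]]
force: [-0.8, -1.1, 4.1]
gripper_width: 0.0287
gripper_force: 62.7
```

Contact (4 N). Release and retreat, then look.

Scaled: -0.05 m / 0.6 = -0.0833, -0.02 m / 0.6 = -0.0333.

```bash
echo '[[[0.05,0,0,0,0],[0.05,0,0,0,0],[0.055,0,0,-0.0333,0],[0.055,0,0,-0.0833,0],[0.06,0,0,-0.0833,0]]]' > next.json && python3 -m pendant next.json;  echo '[[[0.06,0,0,-0.0833,0],[0.06,0.0333,0,-0.0833,0],[0.06,0.0667,0,0,0],[0.06,0.0667,0,0,0],[0.06,0,0,0,0]]]' > next.json && python3 -m pendant next.json; python3 - <<'E'
from h import *
q=(.5137,.336,43.8)
a=shot("top");b=shot("side")
f=lambda p,c:cv2.resize(p["image"][c[1]:c[3],c[0]:c[2],::-1],(400,400),interpolation=cv2.INTER_CUBIC)
cv2.imwrite("pics/c9.png",np.hstack([f(a,(225,190,295,260)),f(b,(255,140,325,210))]))
h=place(q,[[.065+.168*np.sin(np.radians(97.4+4.1-90)),0,.032+.168*np.cos(np.radians(11.5))-.008]])[0];print(h);go(*h,-46.2)
E
```

```text
time_s: 24.65
tool_pos: [0.4782, 0.3033, 0.173]
orientation: [[0.721, 0.693, -0.002], [0.693, -0.721, -0.002], [-0.003, 0.001, -1.0]]
force: [1.7, 0.6, 0.2]
gripper_width: 0.0604
gripper_force: 0.0
time_s: 25.15
tool_pos: [0.5514, 0.3761, 0.2679]
orientation: [[0.718, 0.696, 0.002], [0.696, -0.718, 0.0], [0.001, 0.001, -1.0]]
force: [-0.6, 0.6, -0.4]
gripper_width: 0.06
gripper_force: 0.0
[0.58478892 0.40417182 0.18862735]
ang -46.1 turn 0.1 then dx 0.0474 dy 0.0011 dz 0.0793 [0.5498 0.3721 0.2679]
```

View pics/c9.png

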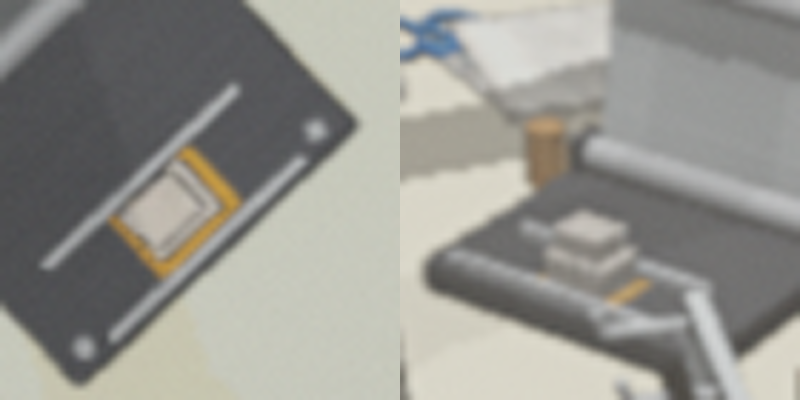

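Scaled: 0.047 m / 0.6 = 0.0783, 0.03 m / 0.6 = 0.05.

```bash
echo '[[[0.06,0.0783,0.0017,0,0],[0.06,0,0,0.05,0],[0.06,0,0,0.0333,0],[0.06,0,0,0,0],[0.06,0,0,0,0]]]' > next.json && python3 -m pendant next.json; python3 -c "
from h import *
go(.5848,.4042,.1886,-46.2)"
```

```text
time_s: 25.75
tool_pos: [0.5843, 0.4033, 0.2196]
orientation: [[0.721, 0.693, -0.0], [0.693, -0.721, -0.0], [-0.0, 0.0, -1.0]]
force: [-0.7, 0.1, 0.6]
gripper_width: 0.0602
gripper_force: 0.0
ang -46.2 turn 0.0 then dx 0.0010 dy -0.0003 dz 0.0310 [0.5843 0.4033 0.2196]
```

Scaled: 0.02 m / 0.6 = 0.0333, 0.011 m / 0.6 = 0.0183.

```bash
echo '[[[0.06,0.0017,0,0.0333,0],[0.06,0,0,0.0183,0],[0.06,0,0,0,0],[0.02,0,0,0,0],[0.02,0,0,0,0]]]' > next.json && python3 -m pendant next.json; echo '[[[0.02,0,0,0,0],[0.02,0,0,0,0],[0.02,0,0,0,0]]]' > next.json && python3 -m pendant next.json;python3 -c "
from h import *
go(.5137+.065*.722,.336+.065*.692,.024)"
```

```text
time_s: 26.25
tool_pos: [0.5844, 0.4062, 0.1899]
orientation: [[0.72, 0.694, -0.001], [0.694, -0.72, 0.003], [0.001, -0.003, -1.0]]
force: [-1.8, -0.7, 1.0]
gripper_width: 0.0344
gripper_force: 59.5
time_s: 26.55
tool_pos: [0.5844, 0.4062, 0.1899]
orientation: [[0.72, 0.694, -0.001], [0.694, -0.72, 0.003], [0.001, -0.002, -1.0]]
force: [-4.0, 0.9, 5.7]
gripper_width: 0.0345
gripper_force: 59.8
ang -46.1 turn 0.0 then dx -0.0346 dy 0.0017 dz 0.1659 [0.5844 0.4062 0.1899]
```

Scaled: -0.019 m / 0.6 = -0.0317, -0.0188 m / 0.6 = -0.0313.

```bash
echo '[[[0.02,-0.0313,0,-0.0047,0],[0.02,-0.0317,0,-0.001,0],[0.02,-0.0317,0,0.0025,0],[0.02,-0.0312,0,0.0062,0],[0.02,-0.0303,0,0.0097,0]]]' > next.json && python3 -m pendant next.json; echo '[[[0.02,-0.029,0,0.013,0],[0.02,-0.0273,0,0.0162,0],[0.02,-0.0253,0,0.0192,0],[0.02,-0.023,0,0.0218,0],[0.02,-0.0203,0,0.0243,0]]]' > next.json && python3 -m pendant next.json; echo '[[[0.02,-0.0092,0,0.0133,0],[0.02,-0.0083,0,0.0133,0],[0.02,-0.0075,0,0.0142,0],[0.02,0,0,0,0],[0.02,0,0,0,0]]]' > next.json && python3 -m pendant next.json; python3 -c "
from h import *
t=np.radians(21.06)
go(*place((.5137,.336,43.8),[[.065-.168*np.cos(t),0,.024+.168*np.sin(t)]])[0])"
```

```text
time_s: 27.05
tool_pos: [0.5182, 0.3421, 0.1827]
orientation: [[0.72, 0.694, 0.004], [0.694, -0.72, 0.006], [0.007, -0.001, -1.0]]
force: [0.3, 4.5, 0.9]
gripper_width: 0.0346
gripper_force: 62.5
time_s: 27.55
tool_pos: [0.463, 0.2887, 0.1248]
orientation: [[0.72, 0.694, 0.0], [0.694, -0.72, 0.003], [0.002, -0.002, -1.0]]
force: [-2.9, 1.5, 1.5]
gripper_width: 0.0349
gripper_force: 67.1
time_s: 28.05
tool_pos: [0.4518, 0.2778, 0.0994]
orientation: [[0.72, 0.694, -0.003], [0.694, -0.72, -0.0], [-0.002, -0.002, -1.0]]
force: [-6.4, 1.4, 4.0]
gripper_width: 0.0348
gripper_force: 68.5
ang -46.1 turn 0.0 then dx -0.0068 dy 0.0008 dz 0.0150 [0.4518 0.2778 0.0994]
```

Scaled: 0.005 m / 0.6 = 0.0083, 0.003 m / 0.6 = 0.005.

```bash
echo '[[[0.02,-0.0037,0,0.0083,0],[0.02,-0.0033,0,0.0083,0],[0.02,-0.0025,0,0.005,0],[0.02,0,0,0,0],[0.02,0,0,0,0]]]' > next.json && python3 -m pendant next.json; echo '[[[0.02,-0.0017,0,0.0042,0],[0.02,0,0,0,0],[0.02,0,0,0,0]]]' > next.json && python3 -m pendant next.json; python3 -c "
from h import *
t=np.radians(21.06)
go(*place((.5137,.336,43.8),[[.065-.168*np.cos(t),0,.024+.168*np.sin(t)]])[0])"
```

```text
time_s: 28.55
tool_pos: [0.4476, 0.2738, 0.0864]
orientation: [[0.72, 0.694, -0.003], [0.694, -0.72, -0.0], [-0.002, -0.002, -1.0]]
force: [-7.6, 1.1, 2.6]
gripper_width: 0.0346
gripper_force: 69.0
time_s: 28.85
tool_pos: [0.4469, 0.2731, 0.084]
orientation: [[0.72, 0.694, -0.003], [0.694, -0.72, -0.0], [-0.002, -0.002, -1.0]]
force: [-6.8, 0.6, 3.3]
gripper_width: 0.0347
gripper_force: 69.0
ang -46.1 turn 0.0 then dx -0.0000 dy 0.0009 dz -0.0004 [0.4469 0.2731 0.084 ]
```

Scaled: 0.0015 m / 0.6 = 0.0025, -0.0005 m / 0.6 = -0.0008.

```bash
echo '[[[0.02,-0.0008,0,0.0025,0],[0.02,0,0,0,0],[0.05,0,0,0,0],[0.06,0,0,0,0],[0.06,0,0,0,0]]]' > next.json && python3 -m pendant next.json; echo '[[[0.06,0,0,-0.05,0],[0.06,0,0,-0.0833,0],[0.06,0,0,-0.0833,0],[0.06,0,0,-0.0333,0],[0.06,0,0,0,0]]]' > next.json && python3 -m pendant next.json; python3 - <<'E'
from h import *
a=shot("side");go(.4785-.0006*0,.0455,.2,-89.3)
save(a,"s10.png",(230,130,350,240),5.4)
E
```

```text
time_s: 29.35
tool_pos: [0.4487, 0.2723, 0.0826]
orientation: [[0.721, 0.693, 0.002], [0.693, -0.721, 0.0], [0.001, 0.001, -1.0]]
force: [-0.2, 0.6, 0.1]
gripper_width: 0.0599
gripper_force: 0.0
time_s: 29.85
tool_pos: [0.4498, 0.2733, 0.2358]
orientation: [[0.721, 0.693, 0.006], [0.693, -0.721, 0.005], [0.008, 0.0, -1.0]]
force: [1.0, 1.3, -0.8]
gripper_width: 0.0602
gripper_force: 0.0
ang -46.1 turn 43.2 then dx 0.0272 dy 0.2277 dz 0.0337 [0.4485 0.2728 0.2337]
```

View pics/s10.png

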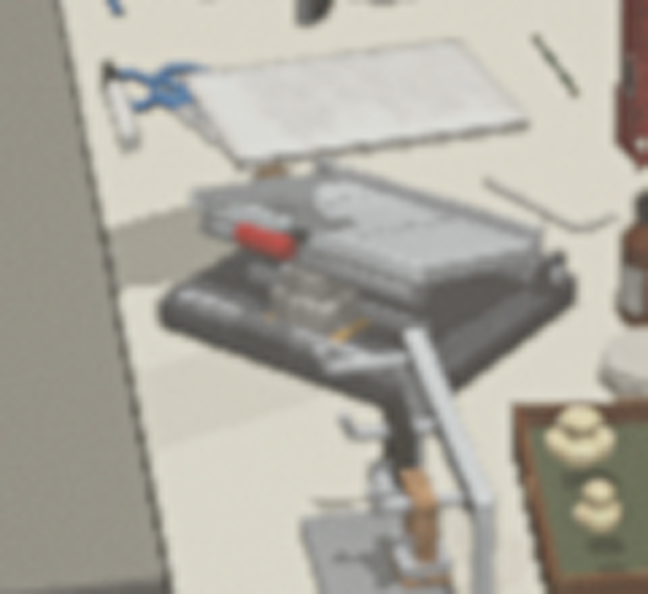

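Scaled: 8.55 degrees / 60 = 0.1425.

```bash
echo '[[[0.05,0,0,0,0.1425],[0.05,0,0,0,0.1425],[0.05,0,0,0,0.1425],[0.05,0,0,0,0.1425],[0.05,0,0,0,0.1425]]]' > next.json && python3 -m pendant next.json>/dev/null; echo '[[[0.05,0.0092,0.0758,0,0.0067],[0.05,0.0092,0.0758,0,0],[0.05,0.0092,0.0758,0,0],[0.05,0.0092,0.0758,0,0],[0.05,0.0092,0.0758,0,0]]]' > next.json && python3 -m pendant next.json; echo '[[[0.05,0,0,0,0],[0.05,0,0,0,0]]]' > next.json && python3 -m pendant next.json;python3 - <<'E'
from h import *
a=shot("top");go(.4785,.0458,.0885,-89.4)
b=shot("side")
f=lambda p,c:cv2.resize(p["image"][c[1]:c[3],c[0]:c[2],::-1],(400,500),interpolation=cv2.INTER_CUBIC)
cv2.imwrite("pics/c11.png",np.hstack([f(a,(310,200,390,300)),f(b,(280,170,340,245))]))
E
```

```text
time_s: 30.9
tool_pos: [0.4774, 0.0434, 0.2309]
orientation: [[1.0, 0.013, -0.002], [0.013, -1.0, -0.001], [-0.002, 0.001, -1.0]]
force: [0.4, -0.2, 0.6]
gripper_width: 0.0502
gripper_force: 0.0
time_s: 31.1
tool_pos: [0.4776, 0.0442, 0.2312]
orientation: [[1.0, 0.01, -0.002], [0.01, -1.0, -0.001], [-0.002, 0.001, -1.0]]
force: [0.0, 0.1, 1.1]
gripper_width: 0.0501
gripper_force: 0.0
ang -89.3 turn 0.1 then dx 0.0008 dy -0.0002 dz 0.1427 [0.4777 0.0456 0.2312]
```

View pics/c11.png

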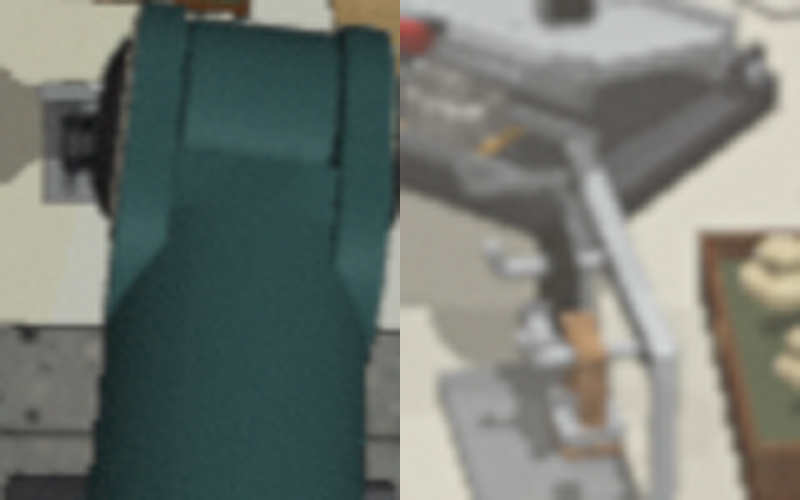

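```bash
python3 - <<'E'
from h import *
p=shot("side")
def aty(u,v,y):
    c,d=ray(p,u,v);return c+d*(y-c[1])/d[1]
for u,v in((562,312),(603,322),(577,360),(607,360)):
    print(aty((u-400)/6.667+280,v/6.667+170,-.034))
r=(.4785,.0458,.6)
print((proj(p,place(r,[[-.006,-.079,.1135],[.006,-.079,.1135],[-.012,-.079,.0685],[.012,-.079,.0685],[-.028,-.064,.1185],[-.028,0,.1185],[-.028,.064,.1185]]))-[280,170])*6.667+[400,0])
E
```

```text
[ 0.46931489 -0.034       0.13374299]
[ 0.48433911 -0.034       0.12766755]
[ 0.47485417 -0.034       0.11246138]
[ 0.48594433 -0.034       0.11107761]
[[572.47821188 356.93144279]
 [604.91279109 353.3036977 ]
 [556.2284674  460.67106627]
 [619.82707498 453.11111841]
 [505.01327578 329.77682161]
 [474.71310279 240.16394432]
 [447.03819956 158.31531232]]
```

Scaled: 0.035 m / 0.6 = 0.0583, 0.03 m / 0.6 = 0.05.

```bash
echo '[[[0.05,0.0033,0,0.0583,0],[0.05,0,0,0.0583,0],[0.05,0,0,0.05,0],[0.05,0,0,0.0333,0],[0.05,0,0,0,0]]]' > next.json && python3 -m pendant next.json; echo '[[[0.05,0,0,0,0]]]' > next.json && python3 -m pendant next.json; python3 -c "
from h import *
go(.4795,.0458,.0885,-89.4)"
```

```text
time_s: 31.75
tool_pos: [0.4781, 0.0464, 0.1097]
orientation: [[1.0, 0.015, -0.006], [0.015, -1.0, -0.002], [-0.006, 0.002, -1.0]]
force: [-0.0, 0.0, 0.6]
gripper_width: 0.05
gripper_force: 0.0
time_s: 31.85
tool_pos: [0.4803, 0.046, 0.1123]
orientation: [[1.0, 0.014, -0.001], [0.014, -1.0, -0.001], [-0.001, 0.001, -1.0]]
force: [0.1, 0.0, 0.5]
gripper_width: 0.05
gripper_force: 0.0
ang -89.2 turn 0.2 then dx -0.0008 dy 0.0002 dz 0.0238 [0.4803 0.046  0.1123]
```

Scaled: 0.012 m / 0.6 = 0.02.

```bash
echo '[[[0.05,0,0,0.02,0],[0.05,0,0,0.02,0],[0.05,0,0,0,0],[0.02,0,0,0,0],[0.02,0,0,0,0]]]' > next.json && python3 -m pendant next.json; echo '[[[0.02,0,0,0,0],[0.02,0,0,0,0]]]' > next.json && python3 -m pendant next.json; python3 -c "
from h import *
go(.4795,.0458,.0885,-89.4)"
```

```text
time_s: 32.35
tool_pos: [0.4805, 0.0453, 0.0886]
orientation: [[1.0, 0.013, 0.001], [0.013, -1.0, 0.0], [0.001, -0.0, -1.0]]
force: [0.6, 0.6, -0.6]
gripper_width: 0.0294
gripper_force: 59.0
time_s: 32.55
tool_pos: [0.4805, 0.0453, 0.0885]
orientation: [[1.0, 0.013, 0.001], [0.013, -1.0, 0.0], [0.001, -0.0, -1.0]]
force: [-0.8, -0.0, 0.2]
gripper_width: 0.0292
gripper_force: 59.1
ang -89.3 turn 0.1 then dx -0.0010 dy -0.0005 dz 0.0000 [0.4805 0.0453 0.0885]
```

Scaled: -0.008 m / 0.6 = -0.0133, -0.0075 m / 0.6 = -0.0125.

```bash
echo '[[[0.02,0,0,-0.0133,0],[0.02,0,0,-0.0125,0],[0.02,0,0,0,0],[0.02,0,0,0,0]]]' > next.json && python3 -m pendant next.json; echo '[[[0.02,-0.025,0,0,0],[0.02,-0.025,0,0,0],[0.02,-0.025,0,0,0],[0.02,-0.01,0,0,0],[0.02,0,0,0,0]]]' > next.json && python3 -m pendant next.json; echo '[[[0.02,0,0,-0.05,0],[0.02,0,0,-0.0833,0],[0.02,0,0,-0.0833,0],[0.02,0,0,0,0],[0.02,0,0,0,0]]]' > next.json && python3 -m pendant next.json
```

```text
time_s: 32.95
tool_pos: [0.4805, 0.0456, 0.1042]
orientation: [[1.0, 0.013, 0.001], [0.013, -1.0, 0.001], [0.001, -0.001, -1.0]]
force: [-0.4, 0.7, -0.8]
gripper_width: 0.0292
gripper_force: 59.2
time_s: 33.45
tool_pos: [0.4287, 0.0449, 0.1037]
orientation: [[1.0, 0.013, -0.0], [0.013, -1.0, 0.0], [-0.0, -0.0, -1.0]]
force: [0.4, -0.3, -1.0]
gripper_width: 0.0296
gripper_force: 59.2
time_s: 33.95
tool_pos: [0.4304, 0.0457, 0.235]
orientation: [[1.0, 0.014, 0.003], [0.014, -1.0, 0.003], [0.003, -0.003, -1.0]]
force: [-0.6, -0.7, -1.1]
gripper_width: 0.029
gripper_force: 59.5
```

Scaled: -8.55 degrees / 60 = -0.1425.

```bash
echo '[[[0.02,0,0,0,-0.1425],[0.02,0,0,0,-0.1425],[0.02,0,0,0,-0.1425],[0.02,0,0,0,-0.1425],[0.02,0,0,0,-0.1425]]]' > next.json && python3 -m pendant next.json>/dev/null; echo '[[[0.02,0.0633,-0.04,0,-0.0067],[0.02,0.0633,-0.04,0,0],[0.02,0.0633,-0.04,0,0],[0.02,0.0633,-0.04,0,0],[0.02,0.0633,-0.04,0,0]]]' > next.json && python3 -m pendant next.json; echo '[[[0.02,0.0633,-0.04,0,0],[0.02,0.0633,-0.04,0,0],[0.02,0.0633,-0.04,0,0],[0.02,0,0,0,0],[0.02,0,0,0,0]]]' > next.json && python3 -m pendant next.json; python3 -c "
from h import *
go(.5181,.3957,.0807,-46.2)"
```

```text
time_s: 34.95
tool_pos: [0.4831, 0.264, 0.2312]
orientation: [[0.721, 0.693, -0.003], [0.693, -0.721, -0.003], [-0.004, 0.0, -1.0]]
force: [1.3, 0.0, -0.7]
gripper_width: 0.0291
gripper_force: 59.5
time_s: 35.45
tool_pos: [0.515, 0.3936, 0.2302]
orientation: [[0.72, 0.694, -0.003], [0.694, -0.72, -0.005], [-0.005, 0.001, -1.0]]
force: [-0.5, -1.5, -0.4]
gripper_width: 0.029
gripper_force: 59.5
ang -46.1 turn 0.1 then dx 0.0037 dy 0.0006 dz 0.1495 [0.515  0.3936 0.2302]
```

Scaled: 0.04 m / 0.6 = 0.0667, 0.03 m / 0.6 = 0.05.

```bash
echo '[[[0.02,0.0042,0,0.0667,0],[0.02,0,0,0.0667,0],[0.02,0,0,0.05,0],[0.02,0,0,0,0],[0.02,0,0,0,0]]]' > next.json && python3 -m pendant next.json; echo '[[[0.02,0,0,0,0]]]' > next.json && python3 -m pendant next.json;python3 - <<'E'
from h import *
go(.5181,.3957,.0807,-46.2)
b=shot("side");save(b,"s12.png",(250,130,350,200),7)
E
```

```text
time_s: 35.95
tool_pos: [0.518, 0.3937, 0.1236]
orientation: [[0.722, 0.691, -0.001], [0.691, -0.722, -0.002], [-0.001, 0.001, -1.0]]
force: [0.0, -0.1, -0.4]
gripper_width: 0.0288
gripper_force: 59.5
time_s: 36.05
tool_pos: [0.5189, 0.3952, 0.1256]
orientation: [[0.722, 0.692, 0.002], [0.692, -0.722, 0.002], [0.003, 0.0, -1.0]]
force: [0.5, 0.3, -0.4]
gripper_width: 0.0295
gripper_force: 59.5
ang -46.2 turn 0.0 then dx -0.0002 dy -0.0009 dz 0.0449 [0.5189 0.3952 0.1256]
```

View pics/s12.png

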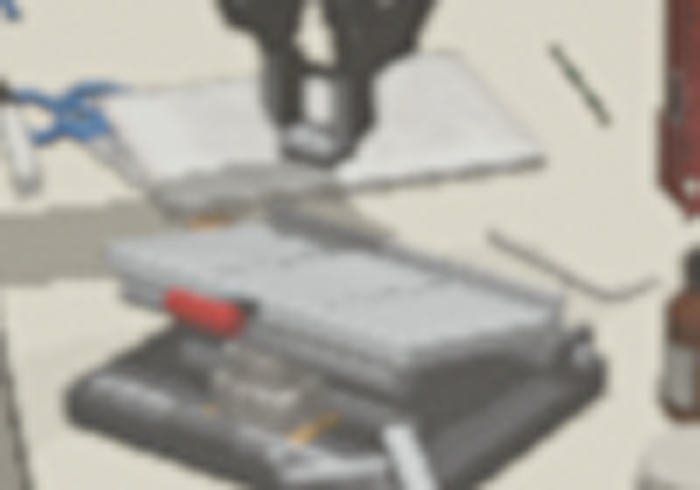

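```bash
python3 - <<'E'
from h import *
p=shot("side");q=(.5137,.336,43.8)
print((proj(p,place(q,[[.0588,-.083,.0527],[.0588,.083,.0527],[.0614,-.083,.0613],[.0614,.083,.0613],[.0588-.121*.9565,-.083,.0527+.121*.2917],[.0588-.121*.9565,.083,.0527+.121*.2917]]))-[250,130])*7)
E
echo '[[[0.02,0,-0.0017,0.0333,0],[0.02,0,0,0.0167,0],[0.02,0,0,0.0133,0],[0.02,0,0,0,0],[0.02,0,0,0,0]]]' > next.json && python3 -m pendant next.json; echo '[[[0.02,0,0,0.005,0],[0.02,0,0,0.0033,0],[0.02,0,0,0,0]]]' > next.json && python3 -m pendant next.json;python3 -c "
from h import *
go(.5181,.3957,.0807,-46.2)"
```

```text
[[549.56462838 315.86911363]
 [257.45927993 221.60459012]
 [553.20016558 296.82896245]
 [260.45802197 203.36768536]
 [402.60060609 344.39896461]
 [ 97.87223661 242.01114274]]
time_s: 36.65
tool_pos: [0.5171, 0.3962, 0.0861]
orientation: [[0.721, 0.693, 0.001], [0.693, -0.721, 0.0], [0.0, 0.0, -1.0]]
force: [0.3, -0.3, -0.7]
gripper_width: 0.0289
gripper_force: 59.5
time_s: 36.95
tool_pos: [0.5171, 0.3964, 0.0815]
orientation: [[0.721, 0.693, 0.001], [0.693, -0.721, 0.001], [0.001, -0.0, -1.0]]
force: [0.4, -1.0, 1.8]
gripper_width: 0.0292
gripper_force: 60.2
ang -46.1 turn 0.1 then dx 0.0002 dy 0.0012 dz 0.0008 [0.5171 0.3964 0.0815]
```

Scaled: -0.05 m / 0.6 = -0.0833, 0.04 m / 0.6 = 0.0667.

```bash
echo '[[[0.034,0,0,0,0],[0.04,0,0,0,0],[0.045,0,0,0,0],[0.045,0,0,0,0],[0.045,0,0,0,0]]]' > next.json && python3 -m pendant next.json; echo '[[[0.045,0,0,-0.0333,0],[0.045,0,0,-0.05,0],[0.045,0,0,-0.0833,0],[0.05,0,0,-0.0833,0],[0.05,-0.05,0.0667,0,0]]]' > next.json && python3 -m pendant next.json;echo '[[[0.05,-0.05,0.0667,0,0],[0.05,-0.05,0.0667,0,0],[0.05,-0.05,0.0667,0,0],[0.05,-0.05,0.0667,0,0],[0.05,0,0,0,0]]]' > next.json && python3 -m pendant next.json;python3 - <<'E'
from h import *
go(.480-.0003,.0458-.064,.2,-89.4)
a=shot("top");b=shot("side")
f=lambda p,c:cv2.resize(p["image"][c[1]:c[3],c[0]:c[2],::-1],(400,400),interpolation=cv2.INTER_CUBIC)
cv2.imwrite("pics/c13.png",np.hstack([f(a,(195,165,275,245)),f(b,(255,130,335,210))]))
E
```

```text
time_s: 37.45
tool_pos: [0.5167, 0.3962, 0.0807]
orientation: [[0.721, 0.693, 0.0], [0.693, -0.721, 0.0], [0.0, 0.0, -1.0]]
force: [-0.0, -0.1, -0.4]
gripper_width: 0.0449
gripper_force: 0.0
time_s: 37.95
tool_pos: [0.5244, 0.3553, 0.2373]
orientation: [[0.713, 0.701, 0.009], [0.701, -0.713, 0.011], [0.014, -0.001, -1.0]]
force: [1.2, -0.9, -0.2]
gripper_width: 0.05
gripper_force: 0.0
time_s: 38.45
tool_pos: [0.5482, 0.1392, 0.2318]
orientation: [[0.729, 0.684, 0.002], [0.684, -0.729, -0.002], [-0.0, 0.003, -1.0]]
force: [0.7, -0.3, 0.7]
gripper_width: 0.05
gripper_force: 0.0
ang -46.8 turn 42.6 then dx -0.0701 dy 0.1567 dz 0.0318 [0.5482 0.1392 0.2318]
```

View pics/c13.png

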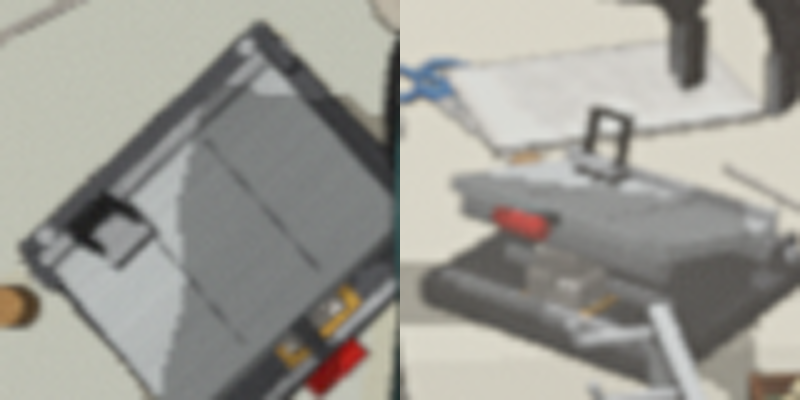

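Scaled: 8.52 degrees / 60 = 0.142.

```bash
echo '[[[0.05,0,0,0,0.142],[0.05,0,0,0,0.142],[0.05,0,0,0,0.142],[0.05,0,0,0,0.142],[0.05,0,0,0,0.142]]]' > next.json && python3 -m pendant next.json>/dev/null; echo '[[[0.05,-0.0292,0.0667,0,0],[0.05,-0.0292,0.0667,0,0],[0.05,-0.0292,0.0667,0,0],[0.05,-0.0292,0.0617,0,0],[0.05,0,0,0,0]]]' > next.json && python3 -m pendant next.json;echo '[[[0.05,0,0,0,0]]]' > next.json && python3 -m pendant next.json; python3 - <<'E'
from h import *
go(.4803,-.0182,.0885,-89.4)
p=shot("top");q=(.5137,.336,43.8)
def X(u,v,z):
    w=at(p,u,v,z)-[q[0],q[1],0];c,s=np.cos(np.radians(43.8)),np.sin(np.radians(43.8));return np.array([c*w[0]+s*w[1],-s*w[0]+c*w[1]])
for u,v in((118,270),(157,237)):
    x=X(u/5+195,v/5+165,.0605);print("edge base",x,"plate x",(x[0]-.0588)/.9565)
E
```

```text
time_s: 39.55
tool_pos: [0.4789, -0.0137, 0.231]
orientation: [[1.0, 0.017, -0.001], [0.017, -1.0, 0.001], [-0.001, -0.001, -1.0]]
force: [0.1, -0.3, -0.2]
gripper_width: 0.0496
gripper_force: 0.0
time_s: 39.65
tool_pos: [0.481, -0.0093, 0.231]
orientation: [[1.0, 0.023, 0.001], [0.023, -1.0, 0.001], [0.001, -0.001, -1.0]]
force: [1.0, 0.4, 0.4]
gripper_width: 0.0498
gripper_force: 0.0
ang -88.7 turn 0.7 then dx -0.0008 dy 0.0089 dz 0.1425 [ 0.481  -0.0093  0.231 ]
edge base [0.03353526 0.05676614] plate x -0.026413737303454414
edge base [0.03222311 0.0288323 ] plate x -0.02778556407083648
```

Scaled: 0.035 m / 0.6 = 0.0583, 0.03 m / 0.6 = 0.05, 0.6 degrees / 60 = 0.01.

```bash
echo '[[[0.05,-0.0017,0.0133,0.0583,0.01],[0.05,0,0,0.0583,0],[0.05,0,0,0.05,0],[0.05,0,0,0.025,0],[0.05,0,0,0,0]]]' > next.json && python3 -m pendant next.json; echo '[[[0.05,0,0,0,0]]]' > next.json && python3 -m pendant next.json; python3 -c "
from h import *
go(.4805,-.0185,.0885,-89.4)"
```

```text
time_s: 40.2
tool_pos: [0.4791, -0.0168, 0.1135]
orientation: [[1.0, 0.015, -0.005], [0.015, -1.0, -0.001], [-0.005, 0.001, -1.0]]
force: [-0.5, 0.6, 0.6]
gripper_width: 0.0497
gripper_force: 0.0
time_s: 40.3
tool_pos: [0.4806, -0.0176, 0.1157]
orientation: [[1.0, 0.014, -0.0], [0.014, -1.0, -0.001], [-0.0, 0.001, -1.0]]
force: [-0.3, 0.7, 0.6]
gripper_width: 0.0499
gripper_force: 0.0
ang -89.2 turn 0.2 then dx -0.0001 dy 0.0009 dz 0.0272 [ 0.4806 -0.0176  0.1157]
```

Scaled: 0.014 m / 0.6 = 0.0233, 0.013 m / 0.6 = 0.0217.

```bash
echo '[[[0.05,0,0.0017,0.0233,0],[0.05,0,0,0.0217,0],[0.05,0,0,0,0],[0.02,0,0,0,0],[0.02,0,0,0,0]]]' > next.json && python3 -m pendant next.json; echo '[[[0.02,0,0,0,0],[0.02,0,0,0,0],[0.02,0,0,-0.0133,0],[0.02,0,0,-0.0125,0],[0.02,0,0,0,0]]]' > next.json && python3 -m pendant next.json;echo '[[[0.02,0,0,0,0]]]' > next.json && python3 -m pendant next.json
```

```text
time_s: 40.8
tool_pos: [0.4805, -0.0193, 0.0894]
orientation: [[1.0, 0.012, 0.001], [0.012, -1.0, 0.0], [0.001, -0.0, -1.0]]
force: [-0.1, -0.1, 0.9]
gripper_width: 0.0292
gripper_force: 59.0
time_s: 41.3
tool_pos: [0.4806, -0.0196, 0.1053]
orientation: [[1.0, 0.012, 0.002], [0.012, -1.0, 0.0], [0.002, -0.0, -1.0]]
force: [0.8, 0.1, -0.4]
gripper_width: 0.0288
gripper_force: 59.2
time_s: 41.4
tool_pos: [0.4801, -0.0193, 0.1046]
orientation: [[1.0, 0.012, 0.001], [0.012, -1.0, 0.0], [0.001, -0.0, -1.0]]
force: [0.3, -0.5, -2.0]
gripper_width: 0.0291
gripper_force: 59.2
```

Scaled: -0.015 m / 0.6 = -0.025, -0.006 m / 0.6 = -0.01.

```bash
echo '[[[0.02,-0.025,0,0,0],[0.02,-0.025,0,0,0],[0.02,-0.025,0,0,0],[0.02,-0.01,0,0,0],[0.02,0,0,0,0]]]' > next.json && python3 -m pendant next.json; echo '[[[0.02,0,0,-0.05,0],[0.02,0,0,-0.0833,0],[0.02,0,0,-0.0833,0],[0.02,0,0,0,-0.1425],[0.02,0,0,0,-0.1425]]]' > next.json && python3 -m pendant next.json; echo '[[[0.02,0,0,0,-0.1425],[0.02,0,0,0,-0.1425],[0.02,0,0,0,-0.1425],[0.02,0,0,0,0],[0.02,0,0,0,0]]]' > next.json && python3 -m pendant next.json; python3 -c "
from h import *
go(.5735,.3379,.0807,-46.2)"
```

```text
time_s: 41.9
tool_pos: [0.4284, -0.0199, 0.1042]
orientation: [[1.0, 0.012, -0.0], [0.012, -1.0, 0.001], [-0.0, -0.001, -1.0]]
force: [0.7, -1.3, -0.8]
gripper_width: 0.0291
gripper_force: 59.2
time_s: 42.4
tool_pos: [0.4309, -0.0182, 0.2362]
orientation: [[0.949, 0.315, 0.005], [0.314, -0.949, 0.003], [0.005, -0.001, -1.0]]
force: [0.1, -0.3, -1.8]
gripper_width: 0.0291
gripper_force: 59.4
time_s: 42.9
tool_pos: [0.4294, -0.0203, 0.2345]
orientation: [[0.729, 0.685, 0.001], [0.685, -0.729, -0.0], [0.0, 0.001, -1.0]]
force: [0.4, -0.7, -0.6]
gripper_width: 0.0288
gripper_force: 59.4
ang -46.8 turn -0.6 then dx 0.3519 dy -0.1588 dz 0.1538 [ 0.4294 -0.0203  0.2345]
```

Scaled: 0.044 m / 0.6 = 0.0733, -0.0198 m / 0.6 = -0.033, -0.6 degrees / 60 = -0.01.

```bash
echo '[[[0.02,0.0733,-0.033,0,-0.01],[0.02,0.0733,-0.033,0,0],[0.02,0.0733,-0.033,0,0],[0.02,0.0733,-0.033,0,0],[0.02,0.0733,-0.033,0,0]]]' > next.json && python3 -m pendant next.json; echo '[[[0.02,0.0733,-0.033,0,0],[0.02,0.0733,-0.033,0,0],[0.02,0.0733,-0.033,0,0],[0.02,0,0,0,0],[0.02,0,0,0,0]]]' > next.json && python3 -m pendant next.json; echo '[[[0.02,0,0,0.0667,0],[0.02,0,0,0.0667,0],[0.02,0,0,0.0333,0],[0.02,0,0,0,0],[0.02,0,0,0,0]]]' > next.json && python3 -m pendant next.json; echo '[[[0.02,0,0,0,0]]]' > next.json && python3 -m pendant next.json;python3 -c "
from h import *
go(.5735,.3379,.0807,-46.2)"
```

```text
time_s: 43.4
tool_pos: [0.5195, 0.206, 0.234]
orientation: [[0.721, 0.693, 0.0], [0.693, -0.721, -0.0], [-0.0, 0.0, -1.0]]
force: [1.0, -0.8, 0.4]
gripper_width: 0.029
gripper_force: 59.4
time_s: 43.9
tool_pos: [0.5722, 0.3394, 0.2329]
orientation: [[0.719, 0.695, -0.0], [0.695, -0.719, -0.003], [-0.002, 0.001, -1.0]]
force: [-0.5, 0.2, -1.0]
gripper_width: 0.0293
gripper_force: 59.5
time_s: 44.4
tool_pos: [0.5731, 0.3372, 0.1352]
orientation: [[0.721, 0.693, 0.001], [0.693, -0.721, -0.0], [0.0, 0.001, -1.0]]
force: [0.4, 0.4, -0.5]
gripper_width: 0.0286
gripper_force: 59.4
time_s: 44.5
tool_pos: [0.5737, 0.338, 0.1364]
orientation: [[0.72, 0.694, 0.003], [0.694, -0.72, 0.001], [0.003, 0.001, -1.0]]
force: [-0.1, 0.4, -0.8]
gripper_width: 0.0294
gripper_force: 59.4
ang -46.1 turn 0.1 then dx -0.0002 dy -0.0000 dz 0.0557 [0.5737 0.338  0.1364]
```

Scaled: 0.03 m / 0.6 = 0.05, 0.015 m / 0.6 = 0.025.

```bash
echo '[[[0.02,0,0,0.05,0],[0.02,0,0,0.025,0],[0.02,0,0,0.0083,0],[0.02,0,0,0,0],[0.02,0,0,0,0]]]' > next.json && python3 -m pendant next.json; echo '[[[0.02,0,0,0.005,0],[0.02,0,0,0.0033,0],[0.02,0,0,0,0]]]' > next.json && python3 -m pendant next.json;python3 -c "
from h import *
go(.5735,.3379,.081,-46.2)"
```

```text
time_s: 45.0
tool_pos: [0.5731, 0.3384, 0.0853]
orientation: [[0.719, 0.695, 0.001], [0.695, -0.719, 0.001], [0.001, 0.001, -1.0]]
force: [-0.3, -0.1, 0.0]
gripper_width: 0.0292
gripper_force: 59.7
time_s: 45.3
tool_pos: [0.5736, 0.3387, 0.0824]
orientation: [[0.719, 0.695, 0.002], [0.695, -0.719, 0.002], [0.003, -0.001, -1.0]]
force: [-3.0, -2.5, 14.8]
gripper_width: 0.0291
gripper_force: 61.6
ang -46.0 turn 0.2 then dx -0.0006 dy 0.0005 dz 0.0014 [0.5736 0.3387 0.0824]
```

The manual's scale: shifts go in shares of 0.6 m and turns go in shares of 60 degrees. Converting my numbers, -0.001 m / 0.6 = -0.0017.

```bash
echo '[[[0.02,0,0,-0.0017,0],[0.034,0,0,0,0],[0.04,0,0,0,0],[0.045,0,0,0,0],[0.045,0,0,0,0]]]' > next.json && python3 -m pendant next.json; echo '[[[0.045,0,0,-0.0333,0],[0.045,0,0,-0.05,0],[0.045,0,0,-0.0833,0],[0.05,0,0,-0.0833,0],[0.05,-0.05,0.0667,0,0]]]' > next.json && python3 -m pendant next.json;echo '[[[0.05,-0.05,0.0667,0,0],[0.05,-0.05,0.0667,0,0],[0.05,-0.05,0.0667,0,0],[0.05,-0.05,0.0667,0,0],[0.05,-0.05,0.0667,0,0]]]' > next.json && python3 -m pendant next.json;python3 - <<'E'
from h import *
a=shot("top");b=shot("side")
f=lambda p,c:cv2.resize(p["image"][c[1]:c[3],c[0]:c[2],::-1],(400,400),interpolation=cv2.INTER_CUBIC)
cv2.imwrite("pics/c14.png",np.hstack([f(a,(200,170,280,250)),f(b,(255,130,335,210))]))
for p,n in((a,"top"),(b,"side")):
  for t in("cork_1","drop_bottle"):print(n,t,[(np.round(d["box"],1),round(d["p"],2)) for d in manip.find_in(t,p)[:2]])
E
```

```text
time_s: 45.8
tool_pos: [0.5723, 0.3382, 0.08]
orientation: [[0.719, 0.695, -0.0], [0.695, -0.719, -0.0], [-0.0, 0.0, -1.0]]
force: [0.2, -0.6, 0.3]
gripper_width: 0.045
gripper_force: 0.0
time_s: 46.3
tool_pos: [0.581, 0.2973, 0.2382]
orientation: [[0.71, 0.704, 0.011], [0.704, -0.711, 0.01], [0.015, 0.001, -1.0]]
force: [1.3, -0.3, -1.2]
gripper_width: 0.0504
gripper_force: 0.0
time_s: 46.8
tool_pos: [0.61, 0.0385, 0.2319]
orientation: [[0.719, 0.695, 0.002], [0.695, -0.719, 0.001], [0.002, 0.001, -1.0]]
force: [0.3, -0.6, -0.4]
gripper_width: 0.05
gripper_force: 0.0
top cork_1 [(array([240.7, 213.7,  73.4,  73.2]), 0.36)]
top drop_bottle [(array([253.9, 157.5,  13.2,  11. ]), 0.52)]
side cork_1 [(array([297.1, 171.7,  68.5,  28.3]), 0.19)]
side drop_bottle [(array([349.2, 176.4,  11.1,  22.1]), 0.53)]
```

View pics/c14.png

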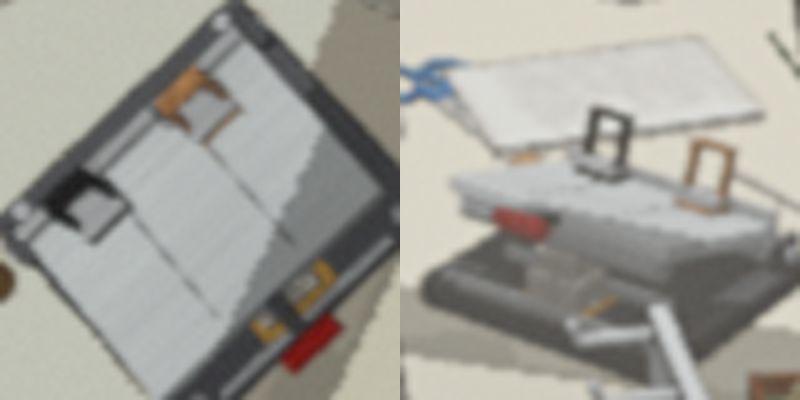

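```bash
python3 - <<'E'
from h import *
q=(.5137,.336,43.8);c,s=np.cos(np.radians(43.8)),np.sin(np.radians(43.8))
O=place(q,[[.0588,0,.0527]])[0];ex=np.array([c*.9565,s*.9565,-.2917]);ey=np.array([-s,c,0]);n=np.cross(ex,ey)
def P(p,u,v):
    o,d=ray(p,u,v);w=o+d*((O-o)@n)/(d@n)-O;return np.round([w@ex*1e3,w@ey*1e3],1)
a=shot("top");b=shot("side")
for nm,L in(("brown",[(205,145),(241,110)]),("black",[(93,243),(132,210)]),("bar foot line",[(28,232),(228,44)]),("freeend",[(165,395),(383,187)])):print("top",nm,[P(a,u/5+200,v/5+170) for u,v in L])
for nm,L in(("brown",[(678,204),(725,213)]),("black",[(577,166),(627,182)]),("bar end top",[(775,213)])):print("side",nm,[P(b,(u-400)/5+255,v/5+130) for u,v in L])
E
```

```text
top brown [array([-28.2, -25.5]), array([-27.5, -53.1])]
top black [array([-25.5,  56.1]), array([-26.9,  28.1])]
top bar foot line [array([ 7. , 80.1]), array([  8.1, -71.8])]
top freeend [array([-121.4,   77.7]), array([-119.4,  -83. ])]
side brown [array([-17.6, -25.5]), array([ -2.7, -52.2])]
side black [array([-4.7, 64.5]), array([-4.3, 24. ])]
side bar end top [array([ 36.9, -66.2])]
```

```bash
python3 - <<'E'
from h import *
q=(.5137,.336,43.8);c,s=np.cos(np.radians(43.8)),np.sin(np.radians(43.8))
O=place(q,[[.0588,0,.0527]])[0];ex=np.array([c*.9565,s*.9565,-.2917]);ey=np.array([-s,c,0])
A=[shot("top") for _ in range(8)];p=A[0];im=np.mean([a["image"].astype(np.float32) for a in A],0)
def prof(y,xs):
    out=[]
    for x in xs:
        w=proj(p,[O+ex*x+ey*yy for yy in np.linspace(y-.007,y+.007,9)]).astype(np.float32)
        out.append(cv2.remap(im,w[None,:,0],w[None,:,1],cv2.INTER_LINEAR).mean((0,1)))
    return np.array(out)
xs=np.arange(-.038,-.018,.001)
for n,y in(("brown",-.039),("black",.042)):print(n,[(int(x*1e3),*v.astype(int)[[0,2]]) for x,v in zip(np.round(xs,3),prof(y,xs))])
xs=np.arange(-.13,-.112,.001);print([(int(round(x*1e3)),int(v[0])) for x,v in zip(xs,prof(-.05,xs))])
xs=np.arange(-.005,.02,.001);print("bar",[(int(round(x*1e3)),int(v[0])) for x,v in zip(xs,prof(0,xs))])
E
```

```text
brown [(-38, np.int64(181), np.int64(183)), (-37, np.int64(180), np.int64(183)), (-36, np.int64(180), np.int64(183)), (-35, np.int64(180), np.int64(183)), (-34, np.int64(179), np.int64(182)), (-33, np.int64(179), np.int64(182)), (-32, np.int64(178), np.int64(181)), (-31, np.int64(178), np.int64(180)), (-30, np.int64(176), np.int64(177)), (-29, np.int64(171), np.int64(170)), (-28, np.int64(165), np.int64(161)), (-27, np.int64(156), np.int64(147)), (-26, np.int64(146), np.int64(132)), (-25, np.int64(137), np.int64(119)), (-24, np.int64(130), np.int64(112)), (-23, np.int64(127), np.int64(111)), (-22, np.int64(128), np.int64(117)), (-21, np.int64(133), np.int64(127)), (-20, np.int64(140), np.int64(137)), (-19, np.int64(146), np.int64(146))]
black [(-38, np.int64(181), np.int64(185)), (-37, np.int64(181), np.int64(185)), (-36, np.int64(181), np.int64(185)), (-35, np.int64(181), np.int64(184)), (-34, np.int64(181), np.int64(184)), (-33, np.int64(181), np.int64(184)), (-32, np.int64(181), np.int64(184)), (-31, np.int64(181), np.int64(184)), (-30, np.int64(180), np.int64(183)), (-29, np.int6
[... 184 characters left out ...]
64(112), np.int64(113)), (-23, np.int64(103), np.int64(105)), (-22, np.int64(103), np.int64(104)), (-21, np.int64(111), np.int64(112)), (-20, np.int64(123), np.int64(124)), (-19, np.int64(134), np.int64(136))]
[(-130, 59), (-129, 59), (-128, 59), (-127, 59), (-126, 60), (-125, 61), (-124, 64), (-123, 68), (-122, 73), (-121, 79), (-120, 87), (-119, 95), (-118, 104), (-117, 112), (-116, 118), (-115, 122), (-114, 124), (-113, 125)]
bar [(-5, 179), (-4, 179), (-3, 178), (-2, 178), (-1, 176), (0, 171), (1, 165), (2, 156), (3, 145), (4, 135), (5, 126), (6, 122), (7, 122), (8, 127), (9, 133), (10, 140), (11, 144), (12, 145), (13, 143), (14, 137), (15, 127), (16, 115), (17, 103), (18, 93), (19, 87)]
```

Scaled: -0.0346 m / 0.6 = -0.0577, 0.0265 m / 0.6 = 0.0442.

```bash
echo '[[[0.05,0.0442,-0.0577,0,0],[0.05,0.0442,-0.0577,0,0],[0.05,0.0442,-0.0577,0,0],[0.05,0.0442,-0.0577,0,0],[0.05,0.0442,-0.0577,0,0]]]' > next.json && python3 -m pendant next.json >/dev/null; echo '[[[0.05,0.0442,-0.0577,0,0],[0.05,0.0442,-0.0577,0,0],[0.05,0,0,0,0],[0.05,0,0,0,0],[0.05,0,0,0,0]]]' > next.json && python3 -m pendant next.json; python3 -c "
from h import *
go(.5761,.3418,.078,-46.2)"
```

```text
time_s: 48.6
tool_pos: [0.5753, 0.3419, 0.2303]
orientation: [[0.72, 0.694, 0.0], [0.694, -0.72, -0.001], [-0.001, 0.001, -1.0]]
force: [-0.1, -0.4, 0.4]
gripper_width: 0.05
gripper_force: 0.0
ang -46.1 turn 0.1 then dx 0.0005 dy 0.0006 dz 0.1523 [0.5753 0.3419 0.2303]
```

Scaled: 0.04 m / 0.6 = 0.0667, 0.03 m / 0.6 = 0.05.

```bash
echo '[[[0.05,0,0,0.0667,0],[0.05,0,0,0.0667,0],[0.05,0,0,0.05,0],[0.05,0,0,0,0],[0.05,0,0,0,0]]]' > next.json && python3 -m pendant next.json; echo '[[[0.05,0,0,0.0333,0],[0.05,0,0,0.025,0],[0.05,0,0,0.0083,0],[0.05,0,0,0,0],[0.05,0,0,0,0]]]' > next.json && python3 -m pendant next.json; python3 -c "
from h import *
go(.5761,.3418,.078,-46.2)"
```

```text
time_s: 49.1
tool_pos: [0.5759, 0.3421, 0.1211]
orientation: [[0.721, 0.693, 0.001], [0.693, -0.721, -0.001], [0.0, 0.001, -1.0]]
force: [0.5, -0.2, 0.5]
gripper_width: 0.0504
gripper_force: 0.0
time_s: 49.6
tool_pos: [0.5754, 0.3438, 0.0812]
orientation: [[0.719, 0.695, 0.001], [0.695, -0.719, 0.001], [0.001, 0.0, -1.0]]
force: [0.2, 1.1, 0.3]
gripper_width: 0.0502
gripper_force: 0.0
ang -46.0 turn 0.2 then dx -0.0009 dy 0.0019 dz 0.0032 [0.5754 0.3438 0.0812]
```

Scaled: 0.0015 m / 0.6 = 0.0025, -0.001 m / 0.6 = -0.0017.

```bash
echo '[[[0.05,-0.0017,0.0025,0.0017,0],[0.02,0,0,0,0],[0.02,0,0,0,0],[0.02,0,0,0,0],[0.02,0,0,0,0]]]' > next.json && python3 -m pendant next.json; echo '[[[0.02,0.003,0,0.0008,0],[0.02,0.003,0,0.001,0],[0.02,0,0,0,0]]]' > next.json && python3 -m pendant next.json; echo '[[[0.036,0,0,0,0],[0.045,0,0,0,0],[0.045,0,0,0,0],[0.045,0,0,-0.0333,0],[0.045,0,0,-0.05,0]]]' > next.json && python3 -m pendant next.json; echo '[[[0.05,0,0,-0.0833,0],[0.05,0,0,-0.0833,0],[0.05,0,0,0,0]]]' > next.json && python3 -m pendant next.json; python3 -c "
from h import *
q=(.5137,.336,43.8);go(*place(q,[[.049,.042,.08]])[0],-46.2)"
```

```text
time_s: 50.1
tool_pos: [0.5756, 0.342, 0.0799]
orientation: [[0.719, 0.695, 0.001], [0.695, -0.719, 0.0], [0.001, 0.0, -1.0]]
force: [-0.7, -0.8, 4.2]
gripper_width: 0.0291
gripper_force: 59.5
time_s: 50.4
tool_pos: [0.5782, 0.3444, 0.0788]
orientation: [[0.719, 0.695, 0.001], [0.695, -0.719, 0.0], [0.001, 0.0, -1.0]]
force: [-0.8, -0.3, 5.6]
gripper_width: 0.0289
gripper_force: 59.9
time_s: 50.9
tool_pos: [0.5767, 0.3438, 0.1279]
orientation: [[0.719, 0.695, -0.003], [0.695, -0.719, -0.002], [-0.004, -0.0, -1.0]]
force: [0.6, -0.1, 0.6]
gripper_width: 0.0448
gripper_force: 0.0
time_s: 51.2
tool_pos: [0.5819, 0.3451, 0.2375]
orientation: [[0.719, 0.694, 0.012], [0.694, -0.719, 0.008], [0.014, 0.003, -1.0]]
force: [0.7, -0.0, -0.8]
gripper_width: 0.0501
gripper_force: 0.0
ang -46.0 turn 0.2 then dx -0.0066 dy -0.0827 dz 0.1575 [0.5819 0.3451 0.2375]
```

Same for black, by 2.5 mm.

Scaled: -0.041 m / 0.6 = -0.0683, 0.04 m / 0.6 = 0.0667.

```bash
echo '[[[0.05,-0.0017,-0.0683,0,0],[0.05,-0.0017,-0.0683,0,0],[0.05,0,0,0.0667,0],[0.05,0,0,0.0667,0],[0.05,0,0,0.05,0]]]' > next.json && python3 -m pendant next.json; echo '[[[0.05,0,0,0,0],[0.05,0,0,0,0]]]' > next.json && python3 -m pendant next.json;python3 -c "
from h import *
q=(.5137,.336,43.8);go(*place(q,[[.049,.042,.08]])[0],-46.2)"
```

```text
time_s: 51.7
tool_pos: [0.5182, 0.4023, 0.117]
orientation: [[0.718, 0.696, -0.001], [0.696, -0.718, -0.0], [-0.001, -0.0, -1.0]]
force: [-0.5, -0.2, 0.6]
gripper_width: 0.05
gripper_force: 0.0
time_s: 51.9
tool_pos: [0.52, 0.4019, 0.1193]
orientation: [[0.719, 0.695, 0.001], [0.695, -0.719, 0.0], [0.001, 0.001, -1.0]]
force: [0.6, -0.4, 0.4]
gripper_width: 0.05
gripper_force: 0.0
ang -46.0 turn 0.2 then dx -0.0011 dy 0.0012 dz 0.0393 [0.52   0.4019 0.1193]
```

Scaled: 0.02 m / 0.6 = 0.0333, 0.015 m / 0.6 = 0.025.

```bash
echo '[[[0.05,-0.0017,0.0017,0.0333,0],[0.05,0,0,0.025,0],[0.05,0,0,0.0067,0],[0.05,0,0,0,0],[0.05,0,0,0,0]]]' > next.json && python3 -m pendant next.json; echo '[[[0.02,0,0,0,0],[0.02,0,0,0,0],[0.02,0,0,0,0],[0.02,0,0,0,0]]]' > next.json && python3 -m pendant next.json; echo '[[[0.02,0.0022,0,0.0005,0],[0.02,0.002,0,0.0007,0],[0.02,0,0,0,0]]]' > next.json && python3 -m pendant next.json; echo '[[[0.036,0,0,0,0],[0.045,0,0,0,0],[0.045,0,0,0,0],[0.045,0,0,-0.0333,0],[0.045,0,0,-0.05,0]]]' > next.json && python3 -m pendant next.json; echo '[[[0.05,0,0,-0.0833,0],[0.05,0,0,-0.0833,0],[0.05,-0.0333,0.075,0,0],[0.05,-0.0333,0.075,0,0],[0.05,-0.0333,0.075,0,0]]]' > next.json && python3 -m pendant next.json; echo '[[[0.05,-0.05,0.0667,0,0],[0.05,-0.05,0.0667,0,0],[0.05,-0.05,0.0667,0,0],[0.05,-0.05,0.0667,0,0],[0.05,-0.05,0.0667,0,0]]]' > next.json && python3 -m pendant next.json; echo '[[[0.05,0,0,0,0],[0.05,0,0,0,0],[0.05,0,0,0,0]]]' > next.json && python3 -m pendant next.json
python3 - <<'E'
from h import *
q=(.5137,.336,43.8);c,s=np.cos(np.radians(43.8)),np.sin(np.radians(43.8))
O=place(q,[[.0588,0,.0527]])[0];ex=np.array([c*.9565,s*.9565,-.2917]);ey=np.array([-s,c,0])
A=[shot("top") for _ in range(8)];p=A[0];im=np.mean([a["image"].astype(np.float32) for a in A],0)
def prof(y,xs):
    out=[]
    for x in xs:
        w=proj(p,[O+ex*x+ey*yy for yy in np.linspace(y-.005,y+.005,9)]).astype(np.float32)
        out.append(cv2.remap(im,w[None,:,0],w[None,:,1],cv2.INTER_LINEAR).mean((0,1))[0])
    return np.array(out)
xs=np.arange(-.038,-.012,.001)
for n,y in(("brown-",-.047),("brown",-.039),("brown+",-.031),("black-",.034),("black",.042),("black+",.05)):
    v=prof(y,xs);k=v[:20].argmin();h=(v[:4].mean()+v[k])/2;print(n,np.round(1e3*np.interp(-h,-v[:k+1],xs[:k+1]),2))
xs=np.arange(-.13,-.108,.001);v=prof(-.05,xs);print("free end",1e3*np.interp((v.min()+v.max())/2,v,xs))
E
```

```text
time_s: 52.4
tool_pos: [0.5199, 0.4009, 0.0801]
orientation: [[0.719, 0.695, 0.001], [0.695, -0.719, 0.001], [0.001, 0.0, -1.0]]
force: [0.5, -0.7, 0.1]
gripper_width: 0.0499
gripper_force: 0.0
time_s: 52.8
tool_pos: [0.52, 0.401, 0.0801]
orientation: [[0.719, 0.695, 0.001], [0.695, -0.719, 0.001], [0.002, 0.0, -1.0]]
force: [0.4, -0.7, 6.0]
gripper_width: 0.029
gripper_force: 59.6
time_s: 53.1
tool_pos: [0.5215, 0.4022, 0.0795]
orientation: [[0.719, 0.695, 0.0], [0.695, -0.719, 0.001], [0.001, -0.0, -1.0]]
force: [-2.2, -1.7, 7.6]
gripper_width: 0.0291
gripper_force: 60.2
time_s: 53.6
tool_pos: [0.5202, 0.4015, 0.1282]
orientation: [[0.719, 0.695, -0.002], [0.695, -0.719, -0.003], [-0.004, 0.0, -1.0]]
force: [0.6, 0.8, -0.6]
gripper_width: 0.0452
gripper_force: 0.0
time_s: 54.1
tool_pos: [0.5723, 0.2623, 0.2305]
orientation: [[0.718, 0.696, 0.002], [0.696, -0.718, 0.001], [0.002, 0.0, -1.0]]
force: [-0.2, -0.2, -0.1]
gripper_width: 0.0504
gripper_force: 0.0
time_s: 54.6
tool_pos: [0.603, 0.0134, 0.23]
orientation: [[0.719, 0.695, 0.001], [0.695, -0.719, 0.001], [0.002, 0.0, -1.0]]
force: [0.3, 0.6, 0.3]
gripper_width: 0.0501
gripper_force: 0.0
time_s: 54.9
tool_pos: [0.603, 0.0167, 0.229]
orientation: [[0.718, 0.696, 0.0], [0.696, -0.718, 0.001], [0.001, -0.0, -1.0]]
force: [0.2, 1.0, -0.1]
gripper_width: 0.0499
gripper_force: 0.0
brown- -23.6
brown -23.05
brown+ -22.28
black- -23.18
black -23.56
black+ -23.79
free end -119.1632602211356
```

```bash
python3 -c "
from h import *
print(manip.job_done())"
```

```text
the job is handed in; nothing more can be done
None
```

The job is handed in, with no verdict returned: the plate is at rest on the centred stack, and both sleds that were there (black and brown) stand by my measurements about 1 mm from the stop bar, though I viewed 16 pictures against the limit of 14 and did not re-check the cork, bottle or blocks after the final nudge of the sleds.

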